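Ready the bending stand for the next printed bar

TASK

Get the hand-cranked bending stand ready for a test: the crosshead stands below the red index on the scale, so wind it up at least half a turn of the handwheel past the index and then back down until its pointer is level with the index, with the last movement downwards so that the play of the screw is taken up for pressing. Then take the orange printed bar out of the rack and leave it lying flat, centred and square, on the two support rollers under the nose, without the nose pressing on it. Leave the index, the grey bar and the other things on the bench where they are, and let go of everything.

Things in the scene. Friction and masses are not known exactly. Their poses are not given: they have to be found in the camera images.
- rest_mid (a point): Point midway between the two support rollers of the fixed bending stand, level with their tops, 75 mm above the bench. Its frame (used below, mm): x from roller to roller, along the bar; y from the open throat towards the column; z up. Rollers: steel, 12 mm thick, 32 mm long along y, at x -58 and 58, on anvils 12 x 30 mm. Outside them is free space down to a rail (z -35) and the base.
- stand: Cream bending stand, fixed, upright, turned only about the vertical; origin on the bench under the base centre, axes as rest_mid, which lies at (0, -45, 75) in it. Base 200 x 240 mm (x by y), top 20 above the bench. Column at y 60: guide rods (16 thick) at x -35 and 35, leadscrew between them, top plate x -62 to 62, y 30 to 90, 222 to 240 above the bench. White scale on its +x side.
- nose_tip (a point): Underside of the steel nose of the crosshead, above the midpoint of the rollers: 10 mm thick (x), 36 wide (y). Above it: load cell, 40 mm across, from 38 to 60 mm up; arm, 36 mm wide (x), from 60 to 84 mm up, from y -25 back to the crosshead block at y 83 to 127 (x -56 to 56). With pointer level with index it is 21 to 35 mm above the roller tops.
- pointer (a point): Tip of the dark pointer on the crosshead, before the white scale on the +x side of the column, 70 mm above the nose tip. Its height against index_tip is the setting to make. The crosshead slides stiffly up and down and stays where it is left; its travel ends 10 mm or more above the index.
- index_tip (a point): Tip of the red sliding index on the same scale, opposite the pointer: the height to set the pointer to. At the start it is 7 to 23 mm above the pointer. Held by light friction only: do not touch it.
- handle_mid (a point): Half-way up the upright revolving handle on the handwheel: pale grey, 21 mm thick, 55 mm tall, its foot 2 mm above the wheel's flat top, its top 317 mm above the bench. It stands 30 mm off the wheel axis and spins freely on its pin, so it can be held from above in a grip that does not turn while it is led round the circle.
- wheel_hub (a point): Centre of the top face of the black handwheel (82 mm across), on its vertical axis, on top of the column: at (0, 105, 185) in the rest_mid frame. Axes as rest_mid, not turning with the wheel.
- wheel (a joint): Turn of the handwheel, rad, 0 at the start, growing counter-clockwise seen from above (the handle starts in any direction). Counter-clockwise raises the crosshead, clockwise lowers it, 10 mm a turn. No stops for many turns; it stays where left and takes about 3 N at the handle. The nut is worn: on reversing, the wheel turns a fifth of a turn (2 mm) before the crosshead follows.
- play (a joint): Where the screw lies in the play of the nut, m: -0.001 when it bears downwards on the crosshead (last wound down), +0.001 when it bears upwards (last wound up).
- orange_mid (a point): Centre of the loose orange 3D-printed bar, 200 x 20 x 10 mm (x along, z through the 10 mm), about 45 g. It starts in one pocket of the rack, underside 20 mm above the bench, top flush with the rack, reachable across its 20 mm width only in the middle. On the stand the middle is under the crosshead, so there it must be held by an end: set it down on the bench and take it again.
- grey_mid (a point): Centre of the grey printed bar, same size, lying in the other pocket. Leave it alone.
- rack: Dark blue specimen rack, fixed, 220 x 150 x 30 mm, origin at the centre of its underside, turned only about the vertical. Two pockets along x, at y -40 and 40 mm, 1.5 mm wider than the bars on each side; a trough crosses both in the middle for fingers (x -33 to 33 mm, floor 3 mm above the bench).
- caliper: Steel caliper with a black slider, about 180 x 70 x 12 mm, lying flat; origin mid-beam, on the bench. Bystander.
- cleaner: White plastic bottle with a blue cap, 64 mm across, 170 mm tall, standing; origin at the centre of its underside. Bystander.
Not all that is in view belongs to the job. Of the things that look like the part that bears orange_mid, the smallest one is meant.

How it is judged:
By the outcome, as a careful person would: the job done as asked, in the order asked, and still so for the second after the job is handed in, with the robot touching nothing.
It also fails if it takes over 72 s, if anything falls off the work surface, if the arm or the gripper's body presses on something with over 40 N, if the wrist force passes 120 N, or if a joint passes its speed limit or range.

ROBOT

A 6-joint arm with a two-finger parallel gripper is mounted at the origin on the work surface. World frame = base frame: x ahead of the robot, y to its left, z up, the work surface at z = 0. Lengths are in mm, angles in rad, forces in N, time in s.
With the tool pointing down it reaches from about 275 to 825 mm from the base axis. Payload 4.9 kg.
Tool frame: the origin (TCP) lies at the very end of the fingers, on their centre line; the grasp point (between the pads) lies 19 mm behind it; z points along the fingers, y is the direction in which the jaws open and shut (so a half turn about z gives the same grasp; the last joint's range is limited). The gripper opens to 85 mm and grips with 20 to 120 N. Pads are 22 mm wide; open, the fingers measure 114 mm over their backs; the gripper's body (76 mm by 85 mm) begins 54 mm behind the grasp point. The pads swing forward as they close: fully open they stand 13 mm farther back than shut.
Start: joints at [-1.468, 0.326, -0.193, 1.052, 0, 1.437], TCP at [129.037, -534.666, 231.281] pointing down, gripper open.
Joint ranges: [-2.65, 2.65], [-0.97, 1.79], [-1.3, 1.35], [-1.93, 2.1], [-1.47, 1.37], [-3.14, 3.14]. Speed limits (rad/s): [2.57, 2.57, 3.14, 3.14, 3.14, 3.14].

INTERFACE

Orientations are given as a rotation vector (axis times angle).
In Python, from bench import manip gives the robot as it stands.
- The arm moves only by the tool step_arm, never from a script. Its argument "motion" is a list of rows, each an object with "travel": the shift along the world's x, y, z in m, a list of three; "yaw": the turn about the world's z in rad. In form: [{"travel": [dx, dy, dz], "yaw": yaw}, ...]. A call has exactly 10 rows; each row shifts and turns the commanded pose from where the row before left it; what a row does not reach is not made up. A row lasts 1/10 s, in which the tool goes at most 50 mm and 8.59 degrees, less where a joint would pass 70% of its speed; a pose out of reach is approached as far as the arm can. A call is refused whole if a number of a shift passes 0.05 or a number of a turn 0.15, either way. A call with a gripper value outside its range is refused whole. "grip" is the opening, from 0 (shut) to 1 (fully open), set as the call begins (left out, the last holds). The fingers move at their own pace and stop on an object; the grip force is fixed at half the most. Time passes only in rows, so rows that do not move let the fingers close, or fill a call up. It gives the time, the measured TCP pose, the force and the opening at its end, in the units of the state.
- manip.state(): the state, without advancing time (a new reading comes with each control period).
- manip.read_camera(name): name is "side" or "top" or "wrist"; returns a dict with "image" (400x640x3 uint8, red, green, blue), "mtx" (3x3 intrinsics, pixels), "distortion" ([k1, k2, p1, p2, k3] as OpenCV has them; the pictures are not rectified), "eye" and "attitude" of the camera in the world. Camera axes: x right, y down, z forward; pixel columns grow to the right and rows downward; lengths in mm; the calibration is good to about 2 mm. A picture is of the moment at which its call begins. There is no depth.
- manip.close_job(): hands the job in, once; it reports no verdict.
The state is a dict: "time": time; "joint_pos": joint angles; "qd": joint speeds; "joint_efforts": joint torques, N m; "tcp_pos": TCP position; "tcp_rot": TCP orientation; "ft_force": force on the tool from outside, world axes, zero at the start; "ft_torque": the same for the moment, N m; "grip_width": finger opening in mm.
Only numpy, scipy, OpenCV 4.12 (cv2) and the standard library are available. Lean on these libraries where they do the work, as an engineer would, in place of code of your own. Each camera call takes 0.05 s, during which the arm holds its last target.

## Working session

There is one attempt and no reset: what is moved stays moved. The work goes in short steps, Python scripts to look and compute and a tool call to move; the robot and the scene stay as the last step left them, time stands still between calls to the robot, and variables do not carry over. Pictures are saved under pics/ and viewed, and the job is handed in when it is done.

Besides the shell and the picture viewer there is one more tool, called after "Emit:" by a JSON object that holds its "fn" and its "kwargs". step_arm: Moves the arm, as the interface text tells. Its arguments: {"type":"object","properties":{"motion":{"type":"array","items":{"type":"object","properties":{"travel":{"type":"array","items":{"type":"number"}},"yaw":{"type":"number"}}}},"grip":{"type":"number"}},"required":["motion"]}

```bash
ls; mkdir -p pics
cat > h.py <<'E'
import numpy as np, cv2
from bench import manip
from scipy.spatial.transform import Rotation as R
def snap(name,tag):
    c=manip.read_camera(name)
    cv2.imwrite(f'pics/{tag}.png',c['image'][:,:,::-1])
    import pickle; pickle.dump(c,open(f'pics/{tag}.pkl','wb'))
    return c
def load(tag):
    import pickle; return pickle.load(open(f'pics/{tag}.pkl','rb'))
def Rm(c):
    a=np.array(c['attitude'],float)
    return a if a.shape==(3,3) else R.from_rotvec(a).as_matrix()
def ray(c,uv):
    p=cv2.undistortPoints(np.array([[uv]],float),np.array(c['mtx']),np.array(c['distortion']))[0,0]
    d=Rm(c)@np.array([p[0],p[1],1.]); return np.array(c['eye'],float),d/np.linalg.norm(d)
def plane(c,uv,z):
    o,d=ray(c,uv); return o+d*(z-o[2])/d[2]
def proj(c,P):
    r=Rm(c).T; t=-r@np.array(c['eye'],float)
    return cv2.projectPoints(np.array(P,float).reshape(-1,1,3),cv2.Rodrigues(r)[0],t,np.array(c['mtx']),np.array(c['distortion']))[0][:,0]
def tri(*obs):
    A=np.zeros((3,3));b=np.zeros(3)
    rs=[ray(c,uv) for c,uv in obs]
    for o,d in rs:
        M=np.eye(3)-np.outer(d,d);A+=M;b+=M@o
    X=np.linalg.solve(A,b)
    return X,[np.linalg.norm((np.eye(3)-np.outer(d,d))@(X-o)) for o,d in rs]
E
python3 - <<'E'
from h import *
for n in ['side','top','wrist']:
    c=snap(n,n+'0'); print(n,c['eye'],c['attitude'],np.array(c['mtx']).round(1).tolist())
print(manip.state())
E
```

```text
pics
side [298.69791461 684.5734398  957.47261841] [-0.32822067  2.83791519 -1.07936452] [[420.2, 0.0, 321.6], [0.0, 420.2, 200.5], [0.0, 0.0, 1.0]]
top [ 124.46954434    3.11912853 1732.14867401] [-2.06800199  2.15079959 -0.23299112] [[482.6, 0.0, 313.0], [0.0, 482.6, 203.6], [0.0, 0.0, 1.0]]
wrist [ 207.72261168 -515.37307215  372.91761953] [ 2.26127115 -1.78008012 -0.28984145] [[349.0, 0.0, 320.3], [0.0, 349.0, 206.0], [0.0, 0.0, 1.0]]
{'time': 0.15, 'joint_pos': array([-1.46820673e+00,  3.26800316e-01, -1.93398795e-01,  1.05200216e+00,
        2.36688153e-05,  1.43660787e+00]), 'qd': array([-0.0009897 , -0.00242938,  0.0031227 ,  0.00124033, -0.00180246,
       -0.00057544]), 'joint_efforts': array([ 1.37400370e-03, -4.43704355e+01,  2.62665260e+01,  1.04223815e-02,
       -2.37677377e-04,  9.11352572e-06]), 'tcp_pos': array([ 128.99041604, -534.17807977,  230.65025149]), 'tcp_rot': array([-3.11820757e+00, -3.70895971e-01, -7.20080906e-05]), 'ft_force': array([-0.71481326,  0.07461521, -0.55629484]), 'ft_torque': array([-0.00839449,  0.01382044, -0.00690757]), 'grip_width': 85.24273471703373}
```

View pics/side0.png

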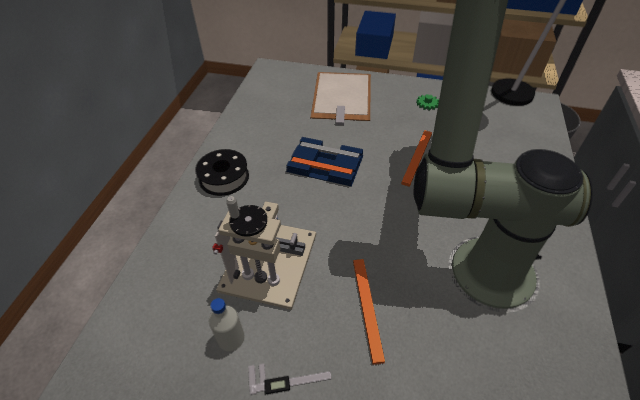

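View pics/top0.png

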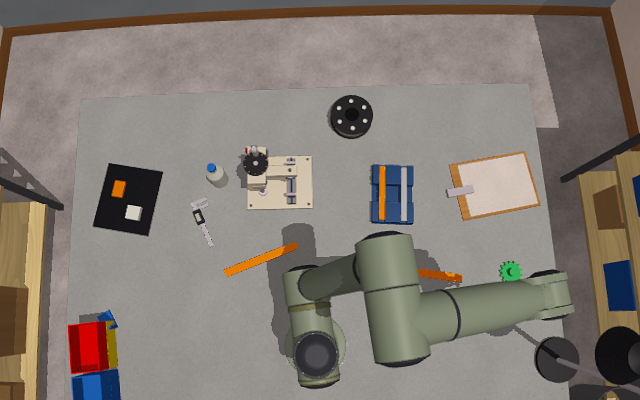

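View pics/wrist0.png

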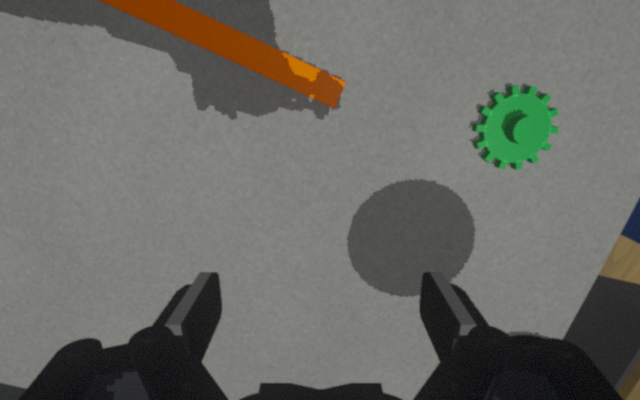

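Run:
```python
from h import *
s=load('side0');t=load('top0')
a=cv2.resize(s['image'][185:310,190:325,::-1],None,fx=4.4,fy=4.4,interpolation=cv2.INTER_CUBIC)
cv2.imwrite('pics/c1.png',a)
b=cv2.resize(t['image'][130:230,230:430,::-1],None,fx=4,fy=4,interpolation=cv2.INTER_CUBIC)
cv2.imwrite('pics/c2.png',b)
for uv in [(247,157),(311,156),(312,209),(247,210),(225,272),(297,245),(462,280),(372,165),(412,165)]: print(uv,plane(t,uv,20).round())
```

```text
(247, 157) [686. 226.  20.]
(311, 156) [680. -12.  20.]
(312, 209) [479.  -8.  20.]
(247, 210) [484. 228.  20.]
(225, 272) [263. 309.  20.]
(297, 245) [350.  51.  20.]
(462, 280) [ 200. -531.   20.]
(372, 165) [ 637. -237.   20.]
(412, 165) [ 631. -386.   20.]
```

View pics/c1.png

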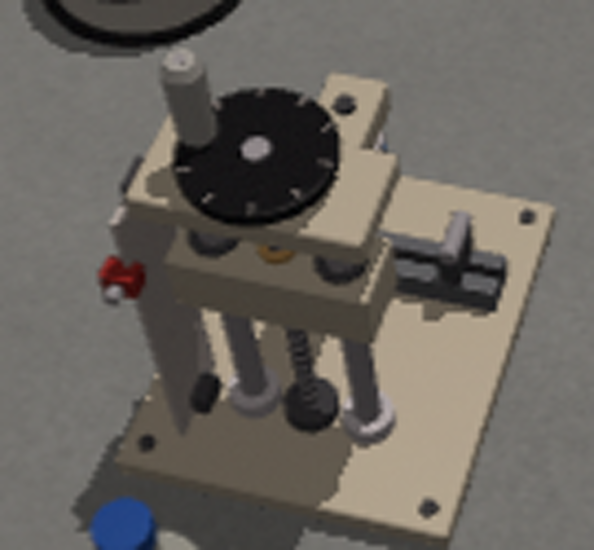

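View pics/c2.png

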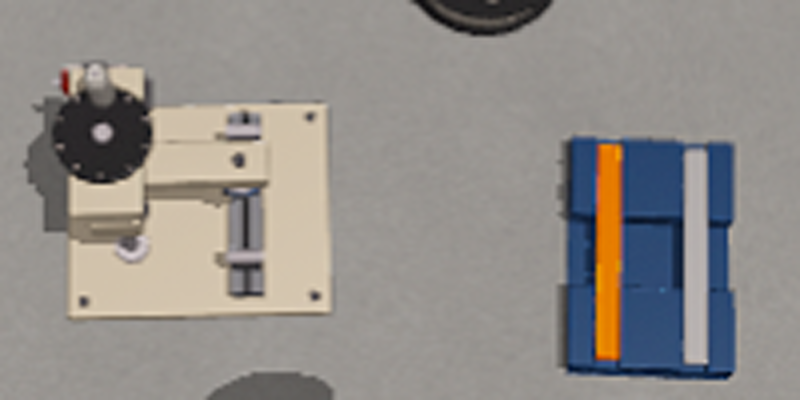

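Run:
```python
from h import *
s=load('side0');t=load('top0');w=load('wrist0')
print('handle top',tri((s,(230.9,199.1)),(t,(254.2,147.8))))
print('hub',tri((s,(248.2,218.6)),(t,(255.5,163))))
print('hub planes',plane(s,(248.2,218.6),260),plane(t,(255.5,163),260))
print('handle planes',plane(s,(230.9,199.1),317),plane(t,(254.2,147.8),317))
print('index',tri((s,(217.2,248.5)),(t,(246.5,150.5))))
for uv in [(357,262),(379,360),(427,134),(407,184)]: print(plane(s,uv,10).round())
print('wrist fwd',Rm(w)@[0,0,1],Rm(w)@[1,0,0])
st=manip.state(); T=R.from_rotvec(st['tcp_rot']).as_matrix()
print(T.round(2), 'cam in tool',T.T@(np.array(w['eye'])-st['tcp_pos']), T.T@Rm(w)@[0,0,1])
# orange ctrs
hsv=cv2.cvtColor(t['image'],cv2.COLOR_RGB2HSV)
m=cv2.inRange(hsv,(5,150,120),(20,255,255))
for c in cv2.findContours(m,0,2)[0]:
    if cv2.contourArea(c)>60:
        r=cv2.minAreaRect(c);print(r); p=cv2.boxPoints(r)
        P=np.array([plane(t,q,30 if 370<r[0][0]<420 else 10) for q in p]);print(P.mean(0).round(1),[round(np.linalg.norm(P[i]-P[i-1]),1) for i in range(4)])
```

```text
handle top (array([618.22454811, 165.22899425, 312.97789807]), [np.float64(0.4483199311898818), np.float64(0.4483199311898704)])
hub (array([586.09848857, 167.71824878, 260.84928542]), [np.float64(0.44268778448818097), np.float64(0.44268778448811597)])
hub planes [586.92413447 167.03561643 260.        ] [585.90363608 167.7490655  260.        ]
handle planes [615.74172528 168.52623319 317.        ] [617.29328512 164.85316439 317.        ]
index (array([656.85497879, 206.72578568, 181.36378407]), [np.float64(0.79788608460347), np.float64(0.7978860846034646)])
[355.  57.  10.]
[261. 305.  10.]
[ 210. -523.   10.]
[ 254. -263.   10.]
wrist fwd [-0.30603604 -0.07136224 -0.94934155] [ 0.23441375 -0.97213373 -0.00249164]
[[ 0.97  0.23 -0.  ]
 [ 0.23 -0.97  0.  ]
 [ 0.   -0.   -1.  ]] cam in tool [ 8.09766733e+01 -9.59289932e-03 -1.42250375e+02] [-0.31443754 -0.00109754  0.94927753]
((439.43316650390625, 274.9790344238281), (44.38395690917969, 7.900206565856934), 7.943472385406494)
[ 222.1 -454.2   10. ] [np.float64(160.2), np.float64(28.3), np.float64(160.6), np.float64(28.4)]
((260.7413635253906, 258.6034240722656), (7.984899520874023, 77.43495178222656), 68.19859313964844)
[307.3 181.6  10. ] [np.float64(28.7), np.float64(276.4), np.float64(28.9), np.float64(275.5)]
((118.14707946777344, 188.41177368164062), (11.156637191772461, 17.220029830932617), 14.03624439239502)
[588.  715.5  10. ] [np.float64(44.3), np.float64(65.5), np.float64(44.7), np.float64(65.3)]
((381.5, 192.5), (53.0, 5.0), 90.0)
[ 529.3 -263.1   30. ] [np.float64(198.5), np.float64(18.5), np.float64(198.6), np.float64(18.1)]
((494.27044677734375, 184.88186645507812), (57.26211929321289, 81.22090148925781), 78.92979431152344)
[ 547.8 -697.    10. ] [np.float64(216.3), np.float64(325.4), np.float64(222.1), np.float64(316.9)]
```

Orange candidates in the top view are the bench bar at px (261,258), about 276 mm long; the half-hidden bar at (439,275), about 264 mm in the side view; and the bar in the rack at (381,192), about 199 × 18 mm. The rack bar is the smallest and lies in a rack pocket, so it's the one meant; I'll confirm it with a close wrist view. The handle is at about (617,165) and the hub at (586,168,261).

Emit:
{"fn": "step_arm", "kwargs": {"motion": [{"travel":[0.02,0.024,0.008],"yaw":-0.025},{"travel":[0.028,0.024,0.008],"yaw":-0.025},{"travel":[0.03,0.026,0.008],"yaw":-0.025},{"travel":[0.03,0.026,0.008],"yaw":-0.025},{"travel":[0.03,0.026,0.008],"yaw":-0.025},{"travel":[0.03,0.026,0.008],"yaw":-0.025},{"travel":[0.03,0.026,0.008],"yaw":-0.025},{"travel":[0.03,0.026,0.008],"yaw":-0.025},{"travel":[0.025,0.024,0.008],"yaw":-0.025},{"travel":[0.018,0.016,0.008],"yaw":-0.012}]}}

```text
time: 1.15
tcp_pos: [401.2, -288.7, 311.4]
tcp_rot: [-3.141, -0.002, 0.0]
ft_force: [0.4, -1.2, 0.1]
grip_width: 85.1
```

Run:
```python
from h import *
c=snap('wrist','wr1');st=manip.state();print(st['tcp_pos'],st['tcp_rot'],st['time'],c['eye'])
```

```text
[ 403.43904416 -287.48809596  312.71331096] [-3.14061861 -0.0050289  -0.00490271] 1.2 [ 482.2139624  -288.74954382  453.74311193]
```

View pics/wr1.png

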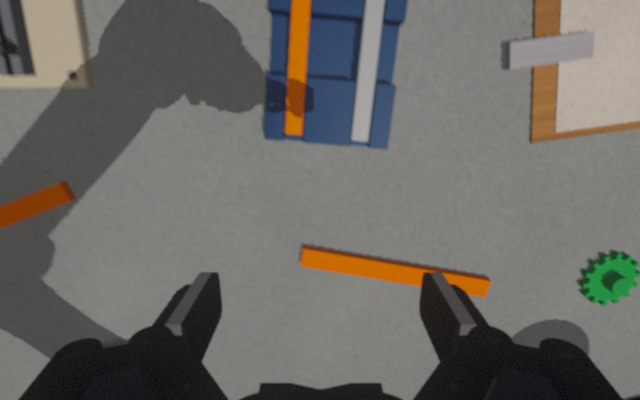

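Run:
```python
from h import *
w=load('wr1');t=load('top0')
a=plane(w,(303,256),10);b=plane(w,(489,285),10);print(a,b,np.linalg.norm(a-b))
e=plane(w,(294,131),30);print('rack bar near end',e,plane(t,(381.5,219.5),30),plane(t,(381.5,166),30))
```

```text
[ 260.84561713 -263.85194739   10.        ] [ 213.65093773 -534.94063151   10.        ] 275.1661542144107
rack bar near end [ 436.14565795 -256.63582208   30.        ] [ 428.48013122 -256.02228245   30.        ] [ 628.38673897 -270.12470736   30.        ]
```

Emit:
{"fn": "step_arm", "kwargs": {"motion": [{"travel":[0.02,0.031,0.009]},{"travel":[0.02,0.031,0.009]},{"travel":[0.02,0.031,0.009]},{"travel":[0.02,0.031,0.009]},{"travel":[0.02,0.031,0.009]},{"travel":[0.02,0.031,0.009]},{"travel":[0.02,0.031,0.009]},{"travel":[0.02,0.031,0.009]},{"travel":[0.02,0.031,0.009]},{"travel":[0.02,0.031,0.009]}]}}

```text
invalid input
```

Run:
```python
from h import *
c=snap('wrist','wr2');st=manip.state();print(st['tcp_pos'],st['tcp_rot'],st['time'],c['eye'])
```

```text
[ 402.03675116 -289.00623049  312.08719089] [3.14112912e+00 6.42032357e-03 2.38541385e-03] 1.25 [ 483.97227951 -287.37521874  455.3102593 ]
```

View pics/wr2.png

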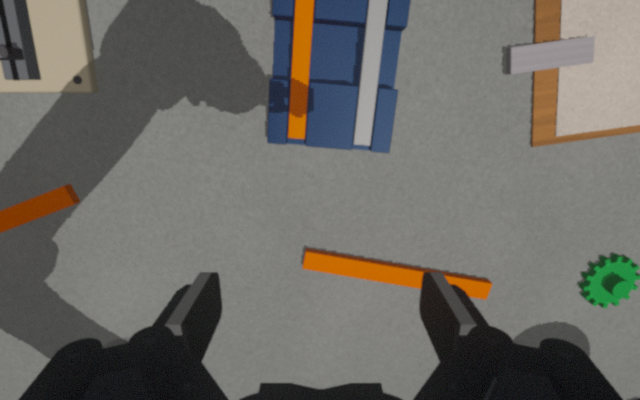

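The call needs the yaw field in every row. Picture unchanged: the arm has not moved.

Emit:
{"fn": "step_arm", "kwargs": {"motion": [{"travel":[0.02,0.031,0.009],"yaw":0},{"travel":[0.02,0.031,0.009],"yaw":0},{"travel":[0.02,0.031,0.009],"yaw":0},{"travel":[0.02,0.031,0.009],"yaw":0},{"travel":[0.02,0.031,0.009],"yaw":0},{"travel":[0.02,0.031,0.009],"yaw":0},{"travel":[0.02,0.031,0.009],"yaw":0},{"travel":[0.02,0.031,0.009],"yaw":0},{"travel":[0.02,0.031,0.009],"yaw":0},{"travel":[0.02,0.031,0.009],"yaw":0}]}}

```text
time: 2.25
tcp_pos: [600.5, 19.6, 401.1]
tcp_rot: [3.141, -0.002, -0.001]
ft_force: [0.3, -0.8, -0.1]
grip_width: 85.1
```

Run:
```python
from h import *
c=snap('wrist','wr3');st=manip.state();print(st['tcp_pos'],st['tcp_rot'],st['time'],c['eye'])
```

```text
[602.8565067   24.20609321 401.56905992] [-3.13825249e+00 -5.34234763e-03 -2.79757706e-03] 2.3 [681.55846789  19.61801113 543.31424421]
```

View pics/wr3.png

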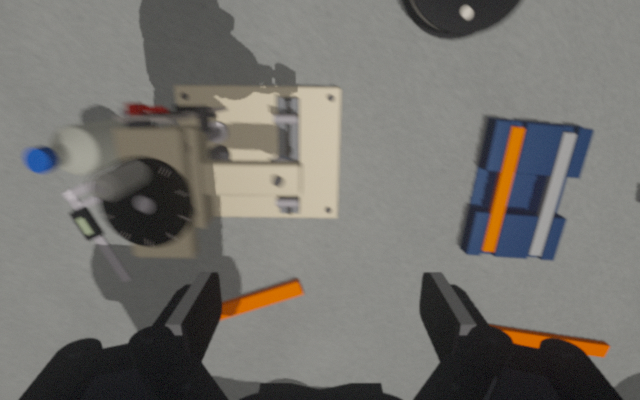

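Run:
```python
from h import *
c=snap('wrist','wr4')
cv2.imwrite('pics/c4.png',cv2.resize(c['image'][80:240,80:240,::-1],None,fx=3.7,fy=3.7,interpolation=cv2.INTER_CUBIC))
```

```text
(no output)
```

View pics/c4.png

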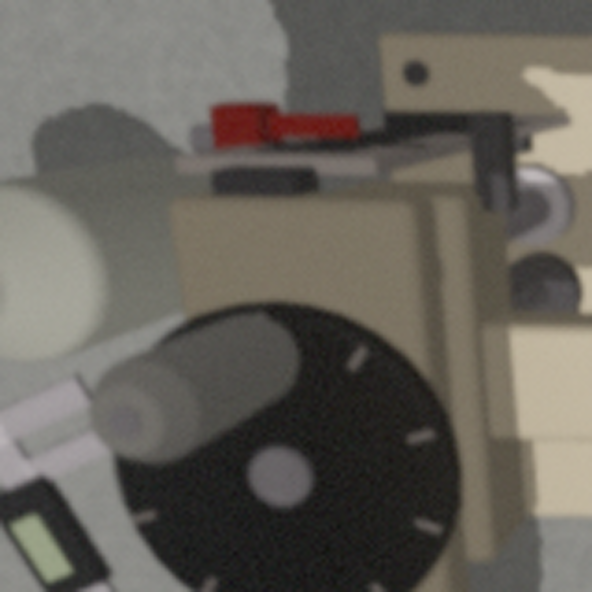

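Emit:
{"fn": "step_arm", "kwargs": {"motion": [{"travel":[0.02,0.018,-0.004],"yaw":0},{"travel":[0.02,0.018,-0.004],"yaw":0},{"travel":[0.02,0.018,-0.012],"yaw":0},{"travel":[0.02,0.018,-0.012],"yaw":0},{"travel":[0.02,0.02,-0.018],"yaw":0},{"travel":[0.02,0.02,-0.018],"yaw":0},{"travel":[0.02,0.025,-0.018],"yaw":0},{"travel":[0.01,0.025,-0.018],"yaw":0},{"travel":[0.01,0.018,-0.016],"yaw":0},{"travel":[0,0,0],"yaw":0}]}}

```text
time: 3.35
tcp_pos: [761.6, 154.2, 276.1]
tcp_rot: [-3.103, -0.143, 0.014]
ft_force: [-0.7, -0.3, -0.6]
grip_width: 85.3
```

Run:
```python
from h import *
c=snap('wrist','wr5');st=manip.state();print(st['tcp_pos'],st['tcp_rot'],st['time'],c['eye'])
```

```text
[761.64058197 153.53339112 278.37826807] [-3.10356543 -0.14151048  0.01030843] 3.4 [843.73936248 156.72379211 417.78808613]
```

View pics/wr5.png

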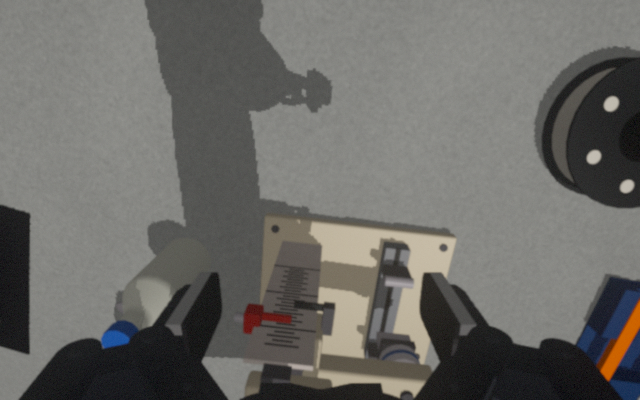

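Run:
```python
from h import *
c=load('wr5')
cv2.imwrite('pics/c5.png',cv2.resize(c['image'][230:380,225:375,::-1],None,fx=4,fy=4,interpolation=cv2.INTER_CUBIC))
```

```text
(no output)
```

View pics/c5.png

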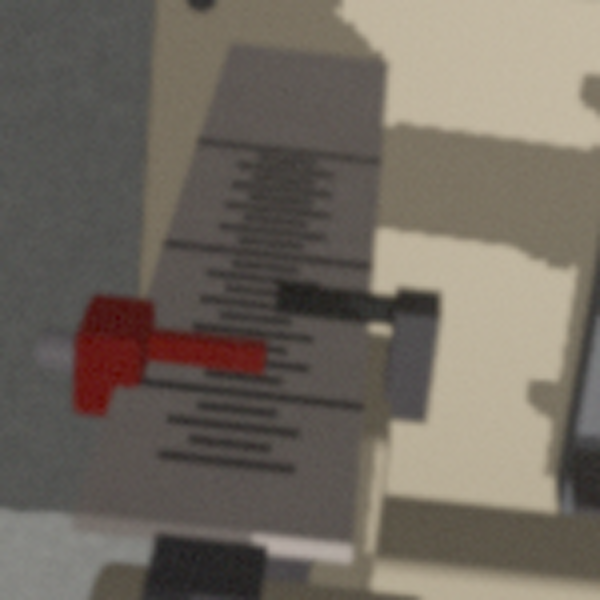

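Run:
```python
from h import *
a=load('wr4');b=load('wr5')
print('idx',tri((a,(176.8,114.6)),(b,(291.75,319))))
print('ptr',tri((a,(177.5,118.8)),(b,(294.25,304.25))))
def xpl(c,uv,x):
    o,d=ray(c,uv);return o+d*(x-o[0])/d[0]
for x in (655,660,665,670):
    I=xpl(b,(291.75,319),x);P=xpl(b,(294.25,304.25),x)
    m=[xpl(b,(225+u/4,230+v/4),x-5)[2] for u,v in [(280,151),(270,254),(255,393)]]
    print(x,I.round(1),P.round(1),I[2]-P[2],np.diff(m))
```

```text
idx (array([661.08432762, 172.66289535, 177.48031966]), [np.float64(0.29387976477440936), np.float64(0.2938797647743879)])
ptr (array([657.5002547 , 176.66664305, 156.21317463]), [np.float64(4.86507900665554), np.float64(4.865079006655509)])
655 [655.  173.  169.2] [655.  173.1 147.7] 21.46708897934181 [51.20237761 52.07881855]
660 [660.  172.5 175.8] [660.  172.7 154.9] 20.898392320179028 [49.88095338 50.73477525]
665 [665.  172.1 182.4] [665.  172.2 162. ] 20.329695661016274 [48.55952915 49.39073195]
670 [670.  171.7 189. ] [670.  171.8 169.2] 19.76099900185355 [47.23810492 48.04668864]
```

Run:
```python
from h import *
s=load('side0');t=load('top0');a=load('wr4')
print('hub',tri((s,(248.2,218.6)),(t,(255.5,163)),(a,(155.9,208.6))),plane(a,(155.9,208.6),260))
print('hdl',tri((s,(230.9,199.1)),(t,(254.2,147.8)),(a,(114.6,194.9))),plane(a,(114.6,194.9),317))
print(plane(a,(80+300/3.7,80+340/3.7),262))
```

```text
hub (array([586.53871372, 167.53496306, 260.06779424]), [np.float64(0.4416233670518205), np.float64(0.6658751629669525), np.float64(0.380980109700323)]) [586.91759374 167.52797078 260.        ]
hdl (array([616.74520812, 166.21749899, 315.82591543]), [np.float64(1.064670847049905), np.float64(1.5479994372804546), np.float64(1.065002351956481)]) [616.12239278 166.25054657 317.        ]
[619.87981375 157.48163946 262.        ]
```

Emit:
{"fn": "step_arm", "kwargs": {"motion": [{"travel":[-0.01,0,0.025],"yaw":-0.03},{"travel":[-0.01,0,0.025],"yaw":-0.03},{"travel":[-0.015,0,0.02],"yaw":-0.03},{"travel":[-0.02,0.002,0],"yaw":0},{"travel":[-0.02,0.002,0],"yaw":0},{"travel":[-0.02,0.002,0],"yaw":0},{"travel":[-0.02,0.002,0],"yaw":0},{"travel":[-0.02,0.002,0],"yaw":0},{"travel":[-0.01,0.002,0],"yaw":0},{"travel":[0,0,0],"yaw":0}]}}

```text
time: 4.4
tcp_pos: [618.0, 133.4, 353.7]
tcp_rot: [-3.079, -0.103, 0.0]
ft_force: [0.1, -1.3, 0.4]
grip_width: 85.4
```

Run:
```python
from h import *
c=snap('wrist','wr6');st=manip.state();print(st['tcp_pos'],st['tcp_rot'],st['time'],c['eye'])
```

```text
[618.96999952 133.42748108 353.25368803] [-3.07871142e+00 -1.03016671e-01 -3.84634180e-05] 4.45 [699.14873347 130.06808907 495.9197644 ]
```

View pics/wr6.png

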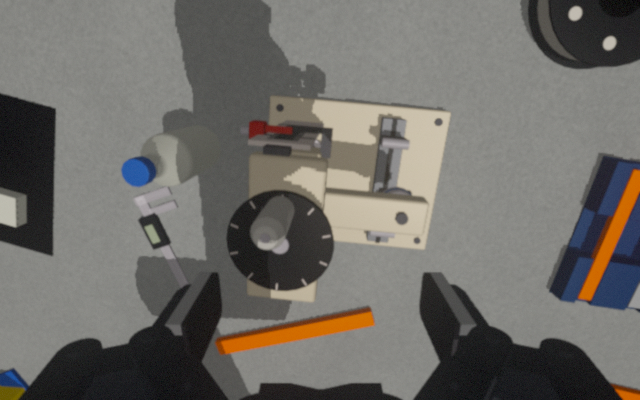

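Run:
```python
from h import *
for st in [manip.state()]:
    T=R.from_rotvec(st['tcp_rot']).as_matrix();print(T.round(4));print(st['joint_pos'].round(3))
for r in ([-3.103,-0.143,0.014],[3.141,-.002,-.001]): print(R.from_rotvec(r).as_matrix().round(3))
c=load('wr6')
print(plane(c,(266,237),317),plane(c,(280,246),260))
```

```text
[[ 0.9978  0.0668 -0.002 ]
 [ 0.0668 -0.9959  0.0611]
 [ 0.0021 -0.0611 -0.9981]]
[0.066 0.445 0.291 1.414 0.061 3.141]
[[ 0.996  0.092 -0.011]
 [ 0.092 -0.995  0.035]
 [-0.007 -0.036 -0.999]]
[[ 1.    -0.001 -0.001]
 [-0.001 -1.    -0.001]
 [-0.001  0.001 -1.   ]]
[618.46929136 166.54800589 317.        ] [586.44821509 167.47722498 260.        ]
```

Emit:
{"fn": "step_arm", "kwargs": {"motion": [{"travel":[0,0,0],"yaw":0.1},{"travel":[0,0,0],"yaw":0.1},{"travel":[0,0,0],"yaw":0.1},{"travel":[0,0,0],"yaw":0.1},{"travel":[0,0,0],"yaw":0},{"travel":[0,0,0],"yaw":0},{"travel":[0,0,0],"yaw":0},{"travel":[0,0,0],"yaw":0},{"travel":[0,0,0],"yaw":0},{"travel":[0,0,0],"yaw":0}]}}

```text
time: 5.45
tcp_pos: [619.4, 134.7, 351.4]
tcp_rot: [-2.998, -0.714, 0.023]
ft_force: [0.3, 0.5, 0.0]
grip_width: 85.4
```

Run:
```python
from h import *
st=manip.state()
T=R.from_rotvec(st['tcp_rot']).as_matrix();print(T.round(4));print(st['joint_pos'].round(3),st['tcp_pos'],st['time'])
```

```text
[[ 8.925e-01  4.501e-01 -2.810e-02]
 [ 4.510e-01 -8.908e-01  5.480e-02]
 [-4.000e-04 -6.160e-02 -9.981e-01]]
[0.07  0.471 0.327 1.45  0.057 2.743] [619.36789004 134.66374669 351.38604734] 5.45
```

Emit:
{"fn": "step_arm", "kwargs": {"motion": [{"travel":[0,0,0],"yaw":0.149},{"travel":[0,0,0],"yaw":0.149},{"travel":[0,0,0],"yaw":0.149},{"travel":[0,0,0],"yaw":0.149},{"travel":[0,0,0],"yaw":0.149},{"travel":[0,0,0],"yaw":0.149},{"travel":[0,0,0],"yaw":0.149},{"travel":[0,0,0],"yaw":0.149},{"travel":[0,0,0],"yaw":0.149},{"travel":[0,0,0],"yaw":0.149}]}}

```text
time: 6.45
tcp_pos: [619.4, 134.7, 351.3]
tcp_rot: [-1.725, -2.584, 0.08]
ft_force: [-0.4, -0.1, -0.7]
grip_width: 85.2
```

Run:
```python
from h import *
st=manip.state()
T=R.from_rotvec(st['tcp_rot']).as_matrix();print(T.round(4));print(st['joint_pos'].round(3),st['tcp_pos'],st['time'])
```

```text
[[-3.833e-01  9.219e-01 -5.680e-02]
 [ 9.236e-01  3.825e-01 -2.410e-02]
 [-4.000e-04 -6.170e-02 -9.981e-01]]
[ 0.106  0.511  0.39   1.508 -0.018  1.284] [619.41778722 134.73037057 351.28380528] 6.45
```

Emit:
{"fn": "step_arm", "kwargs": {"motion": [{"travel":[0,0,0],"yaw":0.149},{"travel":[0,0,0],"yaw":0.149},{"travel":[0,0,0],"yaw":0.149},{"travel":[0,0,0],"yaw":0.149},{"travel":[0,0,0],"yaw":0.149},{"travel":[0,0,0],"yaw":0.149},{"travel":[0,0,0],"yaw":0.149},{"travel":[0,0,0],"yaw":0.149},{"travel":[0,0,0],"yaw":0.149},{"travel":[0,0,0],"yaw":0.149}]}}

```text
time: 7.45
tcp_pos: [619.3, 134.8, 351.4]
tcp_rot: [-0.487, 3.092, -0.095]
ft_force: [-0.4, 1.4, 0.7]
grip_width: 85.1
```

Emit:
{"fn": "step_arm", "kwargs": {"motion": [{"travel":[0,0,0],"yaw":0.149},{"travel":[0,0,0],"yaw":0.149},{"travel":[0,0,0],"yaw":0.149},{"travel":[0,0,0],"yaw":0.149},{"travel":[0,0,0],"yaw":0.149},{"travel":[0,0,0],"yaw":0.149},{"travel":[0,0,0],"yaw":0.149},{"travel":[0,0,0],"yaw":0.149},{"travel":[0,0,0],"yaw":0.149},{"travel":[0,0,0],"yaw":0.149}]}}

```text
time: 8.45
tcp_pos: [619.3, 134.7, 351.4]
tcp_rot: [-2.425, 1.919, -0.059]
ft_force: [-0.2, -0.1, -0.1]
grip_width: 86.0
```

Emit:
{"fn": "step_arm", "kwargs": {"motion": [{"travel":[0,0,0],"yaw":0.149},{"travel":[0,0,0],"yaw":0.149},{"travel":[0,0,0],"yaw":0.149},{"travel":[0,0,0],"yaw":0.149},{"travel":[0,0,0],"yaw":0.149},{"travel":[0,0,0],"yaw":0.149},{"travel":[0,0,0],"yaw":0.149},{"travel":[0,0,0],"yaw":0.149},{"travel":[0,0,0],"yaw":0.149},{"travel":[0,0,0],"yaw":0.149}]}}

```text
time: 9.45
tcp_pos: [617.7, 153.1, 351.2]
tcp_rot: [-3.094, -0.164, 0.005]
ft_force: [1.1, 0.8, -0.4]
grip_width: 85.2
```

Run:
```python
from h import *
st=manip.state()
T=R.from_rotvec(st['tcp_rot']).as_matrix();print(T.round(4));print(st['joint_pos'].round(3),st['tcp_pos'],st['time'])
```

```text
[[ 0.9944  0.1059 -0.0056]
 [ 0.106  -0.9934  0.0432]
 [-0.001  -0.0436 -0.999 ]]
[ 0.106  0.457  0.304  1.419  0.044 -3.142] [617.71116505 153.13217669 351.19897424] 9.45
```

Emit:
{"fn": "step_arm", "kwargs": {"motion": [{"travel":[0,-0.005,0],"yaw":0.02},{"travel":[0,-0.005,0],"yaw":0.02},{"travel":[0,-0.005,0],"yaw":0.02},{"travel":[0,-0.005,0],"yaw":0.02},{"travel":[0,0,0],"yaw":0},{"travel":[0,0,0],"yaw":0},{"travel":[0,0,0],"yaw":0},{"travel":[0,0,0],"yaw":0},{"travel":[0,0,0],"yaw":0},{"travel":[0,0,0],"yaw":0}]}}

```text
time: 10.45
tcp_pos: [613.5, 164.7, 351.3]
tcp_rot: [-3.114, -0.21, 0.004]
ft_force: [-1.0, 0.6, 0.9]
grip_width: 85.8
```

Run:
```python
from h import *
st=manip.state()
T=R.from_rotvec(st['tcp_rot']).as_matrix();print(T.round(4));print(st['joint_pos'].round(3),st['tcp_pos'],st['time'])
```

```text
[[ 9.909e-01  1.346e-01 -3.700e-03]
 [ 1.346e-01 -9.907e-01  2.080e-02]
 [-9.000e-04 -2.110e-02 -9.998e-01]]
[ 0.136  0.456  0.304  1.419  0.021 -3.141] [613.50725154 164.70173807 351.2725449 ] 10.45
```

Emit:
{"fn": "step_arm", "kwargs": {"motion": [{"travel":[0,-0.005,0],"yaw":0.018},{"travel":[0,-0.005,0],"yaw":0.018},{"travel":[0,-0.004,0],"yaw":0.018},{"travel":[0,-0.004,0],"yaw":0.018},{"travel":[0,0,0],"yaw":0},{"travel":[0,0,0],"yaw":0},{"travel":[0,0,0],"yaw":-0.1},{"travel":[0,0,0],"yaw":-0.1},{"travel":[0,0,0],"yaw":-0.05},{"travel":[0,0,0],"yaw":0}]}}

```text
time: 11.45
tcp_pos: [609.5, 173.1, 351.3]
tcp_rot: [3.138, -0.142, -0.002]
ft_force: [0.5, 0.5, 0.5]
grip_width: 85.2
```

Run:
```python
from h import *
st=manip.state()
T=R.from_rotvec(st['tcp_rot']).as_matrix();print(T.round(4));print(st['joint_pos'].round(3),st['tcp_pos'],st['time'])
```

```text
[[ 9.959e-01 -9.020e-02 -1.000e-03]
 [-9.020e-02 -9.959e-01 -4.000e-04]
 [-1.000e-03  5.000e-04 -1.000e+00]]
[ 0.16   0.454  0.301  1.419 -0.    -2.891] [609.49542672 173.08053345 351.26307895] 11.45
```

Emit:
{"fn": "step_arm", "kwargs": {"motion": [{"travel":[0.0075,-0.0065,0],"yaw":0},{"travel":[0,0,-0.005],"yaw":0},{"travel":[0,0,-0.01],"yaw":0},{"travel":[0,0,-0.01],"yaw":0},{"travel":[0,0,-0.01],"yaw":0},{"travel":[0,0,-0.01],"yaw":0},{"travel":[0,0,-0.01],"yaw":0},{"travel":[0,0,-0.01],"yaw":0},{"travel":[0,0,-0.01],"yaw":0},{"travel":[0,0,-0.004],"yaw":0}]}}

```text
time: 12.45
tcp_pos: [616.4, 166.7, 270.8]
tcp_rot: [3.138, -0.142, -0.004]
ft_force: [0.2, -1.4, 0.0]
grip_width: 85.0
```

Emit:
{"fn": "step_arm", "kwargs": {"motion": [{"travel":[0,0,0],"yaw":0},{"travel":[0,0,0],"yaw":0},{"travel":[0,0,0],"yaw":0},{"travel":[0,0,0],"yaw":0},{"travel":[0,0,0],"yaw":0},{"travel":[0,0,0],"yaw":0},{"travel":[0,0,0],"yaw":0},{"travel":[0,0,0],"yaw":0},{"travel":[0,0,0],"yaw":0},{"travel":[0,0,0],"yaw":0}], "grip": 0}}

```text
time: 13.45
tcp_pos: [617.3, 166.8, 272.9]
tcp_rot: [3.138, -0.142, 0.0]
ft_force: [-0.5, 0.2, 4.7]
grip_width: 19.1
```

Run:
```python
from h import *
st=manip.state()
p=st['tcp_pos'];print(p,st['grip_width'],st['ft_force'])
hub=np.array([586.7,167.5]);d=p[:2]-hub;print(np.hypot(*d),np.degrees(np.arctan2(d[1],d[0])))
```

```text
[617.2563929  166.83961944 272.92461204] 19.083974999212764 [-0.53123669  0.24503954  4.68689514]
30.563528093339656 -1.2380757638655808
```

Run:
```python
import numpy as np
def tab(t0,step,n,r=30):
    p=np.round(r*np.c_[np.cos(np.radians(t0+step*np.arange(n+1))),np.sin(np.radians(t0+step*np.arange(n+1)))],1)
    return np.diff(p,axis=0).round(1)
d=tab(-1.5,24,15);print(d.tolist(),d.sum(0))
```

```text
[[-2.3, 12.3], [-7.0, 10.3], [-10.7, 6.5], [-12.4, 1.6], [-11.9, -3.5], [-9.5, -8.1], [-5.4, -11.3], [-0.3, -12.5], [4.8, -11.5], [9.0, -8.6], [11.8, -4.1], [12.4, 0.9], [11.0, 6.0], [7.6, 9.9], [2.9, 12.1]] [6.66133815e-15 0.00000000e+00]
```

Emit:
{"fn": "step_arm", "kwargs": {"motion": [{"travel":[-0.0023,0.0123,0],"yaw":0},{"travel":[-0.007,0.0103,0],"yaw":0},{"travel":[-0.0107,0.0065,0],"yaw":0},{"travel":[-0.0124,0.0016,0],"yaw":0},{"travel":[-0.0119,-0.0035,0],"yaw":0},{"travel":[-0.0095,-0.0081,0],"yaw":0},{"travel":[-0.0054,-0.0113,0],"yaw":0},{"travel":[-0.0003,-0.0125,0],"yaw":0},{"travel":[0.0048,-0.0115,0],"yaw":0},{"travel":[0.009,-0.0086,0],"yaw":0}]}}

```text
time: 14.45
tcp_pos: [570.4, 143.1, 272.9]
tcp_rot: [-3.135, 0.14, 0.003]
ft_force: [0.7, 8.6, 5.9]
grip_width: 19.2
```

Run:
```python
from h import *
st=manip.state()
p=st['tcp_pos'];print(p,st['grip_width'],st['ft_force'])
hub=np.array([586.7,167.5]);d=p[:2]-hub;print(np.hypot(*d),np.degrees(np.arctan2(d[1],d[0])))
c=snap('side','s1')
cv2.imwrite('pics/s1c.png',cv2.resize(c['image'][170:310,180:330,::-1],None,fx=4,fy=4))
```

```text
[570.38278946 143.05299726 272.86022942] 19.169709676530175 [0.67053883 8.62284964 5.8843431 ]
29.39230005891909 -123.72122318307673
```

View pics/s1c.png

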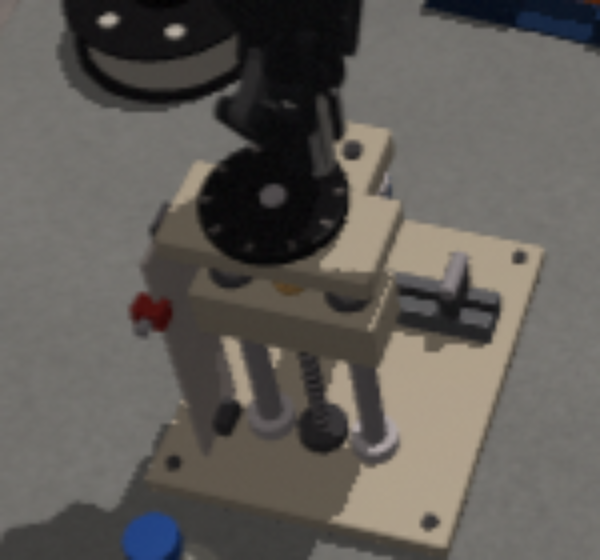

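The wheel is following the handle (now at about 236°), with forces under 10 N. Continuing.

Emit:
{"fn": "step_arm", "kwargs": {"motion": [{"travel":[0.0118,-0.0041,0],"yaw":0},{"travel":[0.0124,0.0009,0],"yaw":0},{"travel":[0.011,0.006,0],"yaw":0},{"travel":[0.0076,0.0099,0],"yaw":0},{"travel":[0.0029,0.0121,0],"yaw":0},{"travel":[-0.0023,0.0123,0],"yaw":0},{"travel":[-0.007,0.0103,0],"yaw":0},{"travel":[-0.0107,0.0065,0],"yaw":0},{"travel":[-0.0124,0.0016,0],"yaw":0},{"travel":[-0.0119,-0.0035,0],"yaw":0}]}}

```text
time: 15.5
tcp_pos: [573.7, 195.0, 272.9]
tcp_rot: [-3.137, 0.14, -0.003]
ft_force: [5.3, 0.3, 4.8]
grip_width: 19.4
```

Emit:
{"fn": "step_arm", "kwargs": {"motion": [{"travel":[-0.0095,-0.0081,0],"yaw":0},{"travel":[-0.0054,-0.0113,0],"yaw":0},{"travel":[-0.0003,-0.0125,0],"yaw":0},{"travel":[0.0048,-0.0115,0],"yaw":0},{"travel":[0.009,-0.0086,0],"yaw":0},{"travel":[0.0118,-0.0041,0],"yaw":0},{"travel":[0.0124,0.0009,0],"yaw":0},{"travel":[0.011,0.006,0],"yaw":0},{"travel":[0.0076,0.0099,0],"yaw":0},{"travel":[0.0029,0.0121,0],"yaw":0}]}}

```text
time: 16.5
tcp_pos: [617.1, 164.3, 272.9]
tcp_rot: [3.134, -0.145, -0.002]
ft_force: [-3.4, -5.1, 9.4]
grip_width: 19.3
```

Run:
```python
from h import *
st=manip.state()
p=st['tcp_pos'];print(p,st['grip_width'],st['ft_force'])
hub=np.array([586.7,167.5]);d=p[:2]-hub;print(np.hypot(*d),np.degrees(np.arctan2(d[1],d[0])))
c=snap('wrist','w7');cv2.imwrite('pics/w7c.png',cv2.resize(c['image'][60:260,180:440,::-1],None,fx=3,fy=3))
```

```text
[617.09194807 164.26838223 272.87301023] 19.32870146488405 [-3.36348759 -5.06105821  9.43687334]
30.563276343283917 -6.069533065474122
```

View pics/w7c.png

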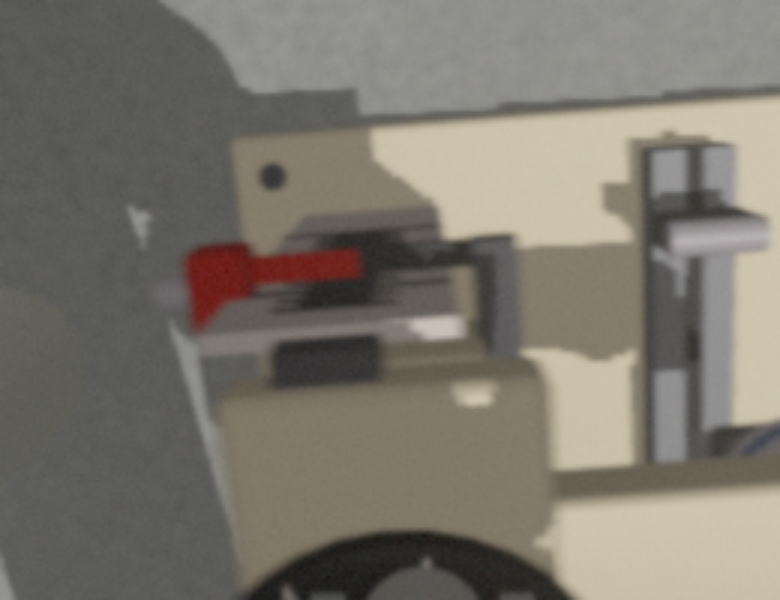

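Emit:
{"fn": "step_arm", "kwargs": {"motion": [{"travel":[-0.0023,0.0123,0],"yaw":0},{"travel":[-0.007,0.0103,0],"yaw":0},{"travel":[-0.0107,0.0065,0],"yaw":0},{"travel":[-0.0124,0.0016,0],"yaw":0},{"travel":[-0.0119,-0.0035,0],"yaw":0},{"travel":[-0.0095,-0.0081,0],"yaw":0},{"travel":[-0.0054,-0.0113,0],"yaw":0},{"travel":[-0.0003,-0.0125,0],"yaw":0},{"travel":[0.0048,-0.0115,0],"yaw":0},{"travel":[0.009,-0.0086,0],"yaw":0}]}}

```text
time: 17.55
tcp_pos: [570.8, 142.7, 272.9]
tcp_rot: [-3.135, 0.141, 0.003]
ft_force: [1.0, 9.5, 4.9]
grip_width: 19.7
```

Emit:
{"fn": "step_arm", "kwargs": {"motion": [{"travel":[0.0118,-0.0041,0],"yaw":0},{"travel":[0.0124,0.0009,0],"yaw":0},{"travel":[0.011,0.006,0],"yaw":0},{"travel":[0.0076,0.0099,0],"yaw":0},{"travel":[0,0,0],"yaw":0},{"travel":[0,0,0],"yaw":0},{"travel":[0,0,0],"yaw":0},{"travel":[0,0,0],"yaw":0},{"travel":[0,0,0],"yaw":0},{"travel":[0,0,0],"yaw":0}]}}

```text
time: 18.55
tcp_pos: [613.7, 154.0, 272.9]
tcp_rot: [3.138, -0.142, -0.002]
ft_force: [-1.2, 1.0, 8.0]
grip_width: 19.4
```

Run:
```python
from h import *
st=manip.state()
p=st['tcp_pos'];print(p,st['grip_width'],st['ft_force'])
hub=np.array([586.7,167.5]);d=p[:2]-hub;print(np.hypot(*d),np.degrees(np.arctan2(d[1],d[0])))
c=snap('wrist','w8');cv2.imwrite('pics/w8c.png',cv2.resize(c['image'][60:260,180:440,::-1],None,fx=3,fy=3))
```

```text
[613.73509855 154.02613678 272.86734845] 19.44131073868399 [-1.1822986   1.01584127  7.97645474]
30.206647341654648 -26.490935851136797
```

View pics/w8c.png

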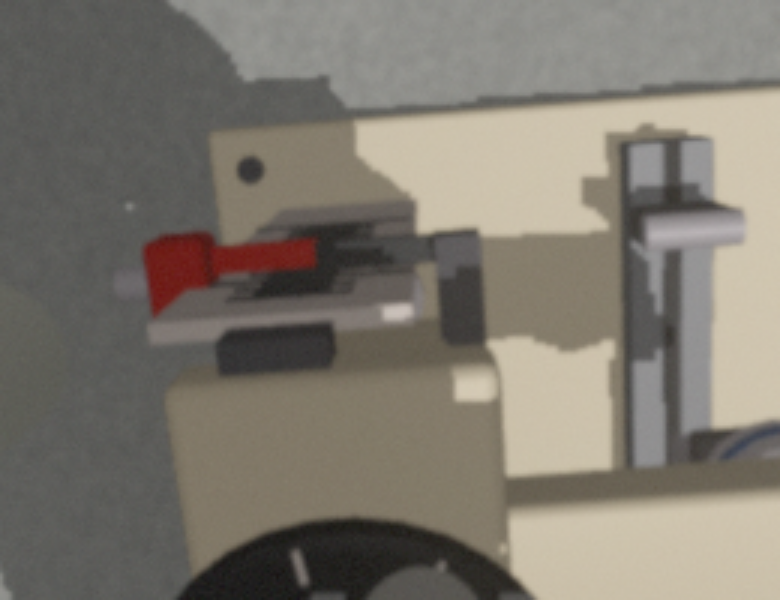

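Emit:
{"fn": "step_arm", "kwargs": {"motion": [{"travel":[0,0,0],"yaw":0},{"travel":[0,0,0],"yaw":0},{"travel":[0,0,0],"yaw":0},{"travel":[0,0,0],"yaw":0},{"travel":[0,0,0.015],"yaw":0},{"travel":[0,0,0.02],"yaw":0},{"travel":[0,0,0.02],"yaw":0},{"travel":[0.005,0,0.02],"yaw":0},{"travel":[0.02,0,0],"yaw":0},{"travel":[0.025,0,0],"yaw":0}], "grip": 1}}

```text
time: 19.6
tcp_pos: [664.4, 154.8, 348.9]
tcp_rot: [3.138, -0.141, 0.002]
ft_force: [1.1, 0.4, 0.0]
grip_width: 85.5
```

Emit:
{"fn": "step_arm", "kwargs": {"motion": [{"travel":[0.02,0,0],"yaw":0},{"travel":[0.02,0,0],"yaw":0},{"travel":[0.02,0,-0.01],"yaw":0},{"travel":[0.015,0,-0.02],"yaw":0},{"travel":[0.01,0,-0.02],"yaw":0},{"travel":[0.005,0,-0.015],"yaw":0},{"travel":[0.005,0,0],"yaw":0},{"travel":[0,0,0],"yaw":0},{"travel":[0,0,0],"yaw":0},{"travel":[0,0,0],"yaw":0}]}}

```text
time: 20.6
tcp_pos: [759.2, 154.8, 284.1]
tcp_rot: [3.138, -0.141, 0.002]
ft_force: [0.2, 0.2, -0.6]
grip_width: 85.4
```

Run:
```python
from h import *
st=manip.state()
p=st['tcp_pos'];print(p,st['tcp_rot'],st['joint_pos'])
c=snap('wrist','w9');cv2.imwrite('pics/w9c.png',cv2.resize(c['image'][230:380,225:375,::-1],None,fx=4,fy=4,interpolation=cv2.INTER_CUBIC))
```

```text
[759.23638238 154.8199144  284.12231675] [ 3.13839032e+00 -1.41402264e-01  2.09483098e-03] [ 1.06115137e-01  8.00991589e-01  7.39457056e-01  1.50794605e+00
 -2.18355820e-04 -2.94542723e+00]
```

View pics/w9c.png

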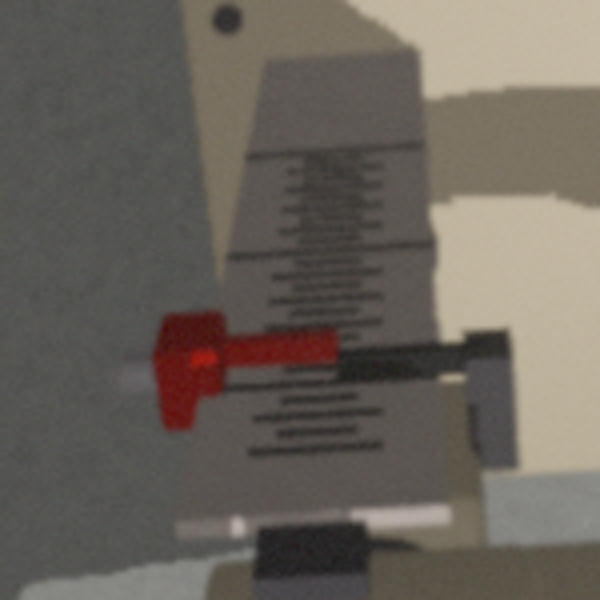

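```bash
cat >> h.py <<'E'
def xpl(c,uv,x):
    o,d=ray(c,uv);return o+d*(x-o[0])/d[0]
E
python3 - <<'E'
from h import *
c=load('w9')
a=cv2.resize(c['image'][300:340,290:350,::-1],None,fx=12,fy=12,interpolation=cv2.INTER_CUBIC);cv2.imwrite('pics/w9d.png',a)
f=lambda u,v:(225+u/4,230+v/4)
for x in (660,662): print(xpl(c,f(337,347),x),xpl(c,f(340,365),x))
print([xpl(c,f(u,v),657)[2] for u,v in [(335,151),(335,251),(335,381)]])
E
```

```text
[660.         173.44513752 176.41172588] [660.         172.62747985 182.61638299]
[662.         173.15657867 179.195907  ] [662.         172.34802122 185.33150861]
[np.float64(83.88734173885683), np.float64(134.27131083881483), np.float64(183.75942949294011)]
```

View pics/w9d.png

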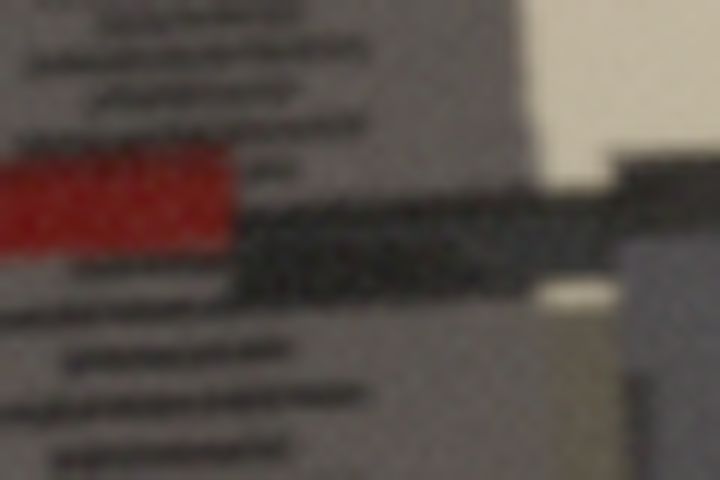

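```bash
cat >> h.py <<'E'
def bands(c,tipcol_i,tipcol_p,rows_i,rows_p,n=9):
    im=c['image'].astype(float)
    red=np.clip(im[:,:,0]-0.5*(im[:,:,1]+im[:,:,2])-20,0,None)
    def cen(prof,r0): return (prof*np.arange(r0,r0+len(prof))).sum()/prof.sum()
    ci=np.arange(tipcol_i-n,tipcol_i); yi=[cen(red[rows_i[0]:rows_i[1],x],rows_i[0]) for x in ci]
    return ci,yi
E
python3 - <<'E'
from h import *
for tag in ['wr5','w9']:
    c=load(tag);g=cv2.cvtColor(c['image'],cv2.COLOR_RGB2GRAY)
    r,gr=c['image'][:,:,0].astype(int),c['image'][:,:,1].astype(int)
    if tag=='wr5': ys,xi,xp=(300,328),range(278,294,3),range(293,316,3)
    else: ys,xi,xp=(308,330),range(296,312,3),range(308,338,3)
    print(tag)
    for x in xi: print('red',x,ys[0],(r-gr)[ys[0]:ys[1],x].tolist())
    for x in xp: print('gray',x,ys[0],g[ys[0]-6:ys[1],x].tolist())
E
```

```text
wr5
red 278 300 [6, 8, 6, 5, 4, 4, 7, 6, 7, 7, 6, 5, 9, 25, 44, 56, 69, 74, 76, 80, 73, 59, 30, 8, 4, 6, 4, 4]
red 281 300 [6, 7, 4, 5, 6, 5, 6, 3, 4, 3, 3, 4, 5, 17, 34, 53, 69, 70, 75, 73, 77, 66, 43, 14, 4, 4, 4, 2]
red 284 300 [4, 3, 2, 4, 5, 4, 5, 2, 5, 6, 5, 5, 3, 12, 29, 45, 60, 71, 73, 71, 73, 70, 53, 27, 2, 5, 7, 2]
red 287 300 [5, 5, 3, 4, 5, 3, 5, 4, 6, 4, 4, 5, 4, 7, 25, 45, 55, 65, 73, 75, 72, 71, 63, 29, 8, 3, 3, 6]
red 290 300 [3, 5, 5, 5, 3, 6, 4, 4, 6, 4, 2, 5, 3, 4, 17, 36, 49, 59, 63, 57, 58, 59, 48, 31, 8, 7, 7, 3]
red 293 300 [4, 3, 6, 5, 4, 4, 1, 6, 5, 3, 2, 8, 4, 2, 5, 4, 5, 6, 4, 7, 5, 2, 5, 6, 4, 2, 3, 5]
gray 293 300 [63, 70, 60, 63, 71, 63, 54, 67, 63, 53, 62, 67, 56, 58, 70, 58, 58, 71, 76, 58, 63, 76, 70, 54, 73, 78, 61, 53, 73, 78, 61, 55, 71, 78]
gray 296 300 [60, 68, 68, 61, 68, 67, 48, 35, 32, 39, 37, 33, 35, 43, 58, 62, 59, 71, 77, 64, 54, 76, 78, 69, 67, 80, 72, 55, 68, 80, 83, 77, 84, 80]
gray 299 300 [61, 68, 75, 71, 72, 73, 58, 37, 39, 34, 39, 37, 35, 36, 52, 75, 83, 83, 84, 70, 60, 71, 84, 85, 87, 85, 74, 56, 60, 79, 84, 85, 86, 85]
gray 302 300
[... 1846 characters left out ...]
4, 45, 40, 48, 43, 37, 37, 43, 39, 59, 79, 85, 84, 84]
gray 323 308 [87, 87, 86, 84, 86, 88, 87, 87, 87, 87, 86, 89, 84, 80, 59, 40, 43, 48, 42, 37, 36, 37, 44, 61, 81, 85, 86, 85]
gray 326 308 [87, 85, 87, 86, 87, 85, 87, 90, 88, 88, 87, 88, 89, 80, 53, 40, 44, 46, 44, 40, 38, 41, 44, 68, 84, 87, 87, 85]
gray 329 308 [86, 88, 88, 88, 87, 87, 89, 89, 86, 87, 85, 86, 82, 71, 50, 38, 45, 49, 56, 52, 41, 39, 58, 79, 87, 86, 87, 86]
gray 332 308 [94, 94, 94, 92, 92, 94, 93, 92, 87, 86, 89, 86, 83, 65, 47, 42, 47, 52, 52, 53, 49, 53, 56, 81, 87, 85, 86, 86]
gray 335 308 [177, 177, 176, 176, 176, 175, 174, 173, 164, 157, 152, 151, 141, 107, 64, 46, 50, 49, 53, 54, 57, 87, 125, 113, 92, 86, 88, 85]
```

Emit:
{"fn": "step_arm", "kwargs": {"motion": [{"travel":[-0.005,0,0.015],"yaw":0},{"travel":[-0.005,0,0.02],"yaw":0},{"travel":[-0.01,0,0.02],"yaw":0},{"travel":[-0.015,0,0.01],"yaw":0},{"travel":[-0.02,0,0],"yaw":0},{"travel":[-0.03,0,0],"yaw":0},{"travel":[-0.03,0,0],"yaw":0},{"travel":[-0.02,-0.0005,0],"yaw":0},{"travel":[-0.0105,0,0],"yaw":0},{"travel":[0,0,-0.006],"yaw":0}]}}

```text
time: 21.65
tcp_pos: [612.7, 154.5, 344.7]
tcp_rot: [-3.138, 0.141, -0.005]
ft_force: [0.4, -0.5, 0.3]
grip_width: 85.6
```

Emit:
{"fn": "step_arm", "kwargs": {"motion": [{"travel":[0,0,-0.012],"yaw":0},{"travel":[0,0,-0.012],"yaw":0},{"travel":[0,0,-0.012],"yaw":0},{"travel":[0,0,-0.012],"yaw":0},{"travel":[0,0,-0.012],"yaw":0},{"travel":[0,0,-0.011],"yaw":0},{"travel":[0,0,0],"yaw":0},{"travel":[0,0,0],"yaw":0},{"travel":[0,0,0],"yaw":0},{"travel":[0,0,0],"yaw":0}]}}

```text
time: 22.65
tcp_pos: [614.0, 154.2, 271.1]
tcp_rot: [3.138, -0.142, 0.001]
ft_force: [-0.2, -0.6, -0.5]
grip_width: 85.6
```

Emit:
{"fn": "step_arm", "kwargs": {"motion": [{"travel":[0,0,0],"yaw":0},{"travel":[0,0,0],"yaw":0},{"travel":[0,0,0],"yaw":0},{"travel":[0,0,0],"yaw":0},{"travel":[0,0,0],"yaw":0},{"travel":[0,0,0],"yaw":0},{"travel":[0,0,0],"yaw":0},{"travel":[0,0,0],"yaw":0},{"travel":[0,0,0],"yaw":0},{"travel":[0,0,0],"yaw":0}], "grip": 0}}

```text
time: 23.65
tcp_pos: [613.6, 154.1, 270.5]
tcp_rot: [3.138, -0.142, -0.001]
ft_force: [-1.2, -0.6, 1.6]
grip_width: 19.4
```

Run:
```python
from h import *
st=manip.state()
p=st['tcp_pos'];print(p,st['grip_width'],st['ft_force'])
hub=np.array([586.7,167.5]);d=p[:2]-hub;print(np.hypot(*d),np.degrees(np.arctan2(d[1],d[0])))
def tab(t0,step,n,r=30):
    a=np.radians(t0+step*np.arange(n+1))
    p=np.round(r*np.c_[np.cos(a),np.sin(a)],1);return np.diff(p,axis=0).round(1)
print((tab(-26.5,-25,12)/1000).tolist())
```

```text
[613.59016225 154.07925369 270.46480746] 19.405370980481425 [-1.24424503 -0.59669147  1.63829718]
30.053240381227088 -26.52355534931874
[[-0.0081, -0.0101], [-0.011699999999999999, -0.0057], [-0.013, -0.0002], [-0.011800000000000001, 0.0053], [-0.0086, 0.009800000000000001], [-0.0035, 0.0125], [0.002, 0.0128], [0.0072, 0.0108], [0.0112, 0.0066], [0.0129, 0.0014], [0.0123, -0.004200000000000001], [0.009300000000000001, -0.009]]
```

Emit:
{"fn": "step_arm", "kwargs": {"motion": [{"travel":[-0.0081,-0.0101,0],"yaw":0},{"travel":[-0.0117,-0.0057,0],"yaw":0},{"travel":[-0.013,-0.0002,0],"yaw":0},{"travel":[-0.0118,0.0053,0],"yaw":0},{"travel":[-0.0086,0.0098,0],"yaw":0},{"travel":[-0.0035,0.0125,0],"yaw":0},{"travel":[0.002,0.0128,0],"yaw":0},{"travel":[0.0072,0.0108,0],"yaw":0},{"travel":[0.0112,0.0066,0],"yaw":0},{"travel":[0.0129,0.0014,0],"yaw":0}]}}

```text
time: 24.65
tcp_pos: [588.8, 198.3, 270.4]
tcp_rot: [3.137, -0.139, -0.006]
ft_force: [-4.2, -6.2, 6.0]
grip_width: 19.6
```

Emit:
{"fn": "step_arm", "kwargs": {"motion": [{"travel":[0.0123,-0.0042,0],"yaw":0},{"travel":[0.0093,-0.009,0],"yaw":0},{"travel":[0,0,0],"yaw":0},{"travel":[0,0,0],"yaw":0},{"travel":[0,0,0],"yaw":0},{"travel":[0,0,0],"yaw":0},{"travel":[0,0,0],"yaw":0},{"travel":[0,0,0],"yaw":0},{"travel":[0,0,0],"yaw":0},{"travel":[0,0,0],"yaw":0}]}}

```text
time: 25.65
tcp_pos: [612.0, 184.6, 270.5]
tcp_rot: [-3.138, 0.141, 0.0]
ft_force: [2.1, 1.5, 3.1]
grip_width: 19.6
```

Run:
```python
from h import *
st=manip.state()
p=st['tcp_pos'];print(p,st['grip_width'],st['ft_force'])
hub=np.array([586.7,167.5]);d=p[:2]-hub;print(np.hypot(*d),np.degrees(np.arctan2(d[1],d[0])))
```

```text
[612.03370708 184.59193431 270.46615633] 19.571196270690113 [2.10857984 1.51881229 3.05524441]
30.560283588792995 34.00642418018798
```

Emit:
{"fn": "step_arm", "kwargs": {"motion": [{"travel":[0,0,0],"yaw":0},{"travel":[0,0,0],"yaw":0},{"travel":[0,0,0],"yaw":0},{"travel":[0,0,0],"yaw":0},{"travel":[0,0,0.015],"yaw":0},{"travel":[0,0,0.02],"yaw":0},{"travel":[0,0,0.02],"yaw":0},{"travel":[0.005,-0.004,0.02],"yaw":0},{"travel":[0.02,-0.006,0],"yaw":0},{"travel":[0.025,-0.006,0],"yaw":0}], "grip": 1}}

```text
time: 26.65
tcp_pos: [662.0, 168.3, 347.1]
tcp_rot: [3.138, -0.141, 0.002]
ft_force: [1.0, 0.8, 0.0]
grip_width: 85.3
```

Emit:
{"fn": "step_arm", "kwargs": {"motion": [{"travel":[0.025,-0.006,0],"yaw":0},{"travel":[0.025,-0.003,-0.005],"yaw":0},{"travel":[0.02,0,-0.02],"yaw":0},{"travel":[0.012,0,-0.025],"yaw":0},{"travel":[0.003,0,-0.025],"yaw":0},{"travel":[0,0,-0.02],"yaw":0},{"travel":[0,0,-0.005],"yaw":0},{"travel":[0,0,0],"yaw":0},{"travel":[0,0,0],"yaw":0},{"travel":[0,0,0],"yaw":0}]}}

```text
time: 27.65
tcp_pos: [747.4, 159.3, 247.3]
tcp_rot: [-3.138, 0.142, -0.003]
ft_force: [0.0, 0.6, -0.4]
grip_width: 85.1
```

Run:
```python
from h import *
st=manip.state()
p=st['tcp_pos'];print(p,st['tcp_rot'],st['joint_pos'])
c=snap('wrist','w10');cv2.imwrite('pics/w10c.png',cv2.resize(c['image'][280:400,225:375,::-1],None,fx=5,fy=5,interpolation=cv2.INTER_CUBIC))
```

```text
[747.40338299 159.28726616 247.27139242] [-3.13836302e+00  1.41575757e-01 -2.79498267e-03] [ 1.13616332e-01  7.64227940e-01  5.78343119e-01  1.38314871e+00
 -2.44980414e-04 -2.93781499e+00]
```

View pics/w10c.png

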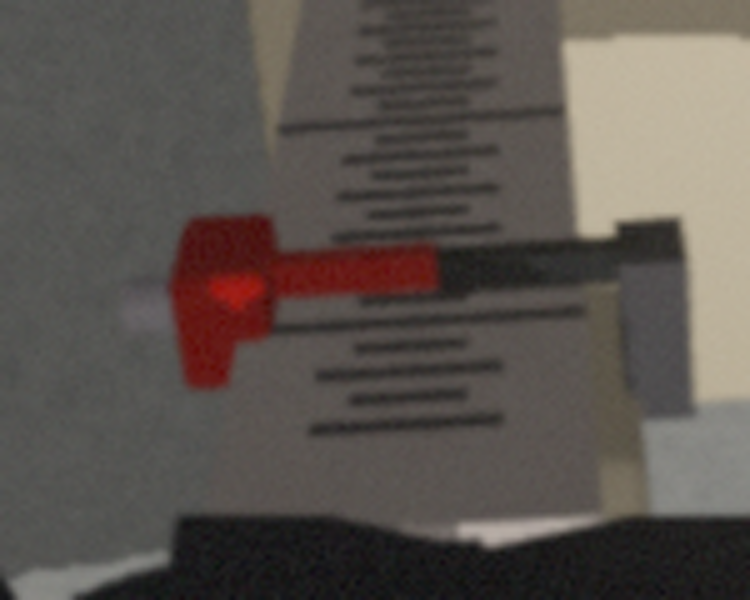

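Run:
```python
from h import *
c=load('w10')
im=c['image'].astype(float)
rg=im[:,:,0]-im[:,:,1]; g=im.mean(2)
def edges(prof,r0,lo,hi):  # half crossing of band where prof high
    h=(lo+hi)/2;i=np.where(prof>h)[0];a,b=i[0],i[-1]
    ra=a-(prof[a]-h)/(prof[a]-prof[a-1]);rb=b+(prof[b]-h)/(prof[b]-prof[b+1])
    return r0+ra,r0+rb
R0,R1=322,346
I=[];P=[]
for x in range(284,312):
    p=rg[R0:R1,x]; I.append((x,*edges(p,R0,5,np.percentile(p,85))))
for x in range(314,346):
    p=-g[R0:R1,x]; 
    P.append((x,*edges(p,R0,-85,np.percentile(p,80))))
I=np.array(I);P=np.array(P);
print(I[::4].round(1).tolist());print(P[::3].round(1).tolist())
xc=313
r={}
for k,A in (('I',I),('P',P)):
    for j in (1,2):
        m=np.abs(A[:,j]-np.median(A[:,j]))<2.5
        r[k,j]=np.polyval(np.polyfit(A[m,0],A[m,j],1),xc)
print(r); ci=(r['I',1]+r['I',2])/2;cp=(r['P',1]+r['P',2])/2
for a,b in ((ci,cp),(r['I',1],r['P',1]),(r['I',2],r['P',2])):
    print('ptr-idx mm',xpl(c,(xc,b),660)[2]-xpl(c,(xc,a),660)[2])
```

```text
[[284.0, 330.2, 339.1], [288.0, 330.1, 338.7], [292.0, 329.6, 338.5], [296.0, 329.5, 338.3], [300.0, 329.4, 338.3], [304.0, 328.9, 338.1], [308.0, 328.5, 337.8]]
[[314.0, 321.7, 344.2], [317.0, 324.7, 343.9], [320.0, 324.7, 344.1], [323.0, 324.4, 343.6], [326.0, 327.9, 343.6], [329.0, 327.9, 343.3], [332.0, 327.7, 343.3], [335.0, 327.5, 343.3], [338.0, 327.2, 343.2], [341.0, 327.8, 342.7], [344.0, 327.8, 335.8]]
{('I', 1): np.float64(328.4011292405192), ('I', 2): np.float64(337.5615121800151), ('P', 1): np.float64(327.9809523921895), ('P', 2): np.float64(344.17191299532595)}
ptr-idx mm 3.450087473497234
ptr-idx mm -0.49340450302597105
ptr-idx mm 7.005038345511167
```

Run:
```python
from h import *
c=load('w10')
im=c['image'].astype(float);g=im.mean(2);rg=im[:,:,0]-im[:,:,1]
for x in (296,302,308): print(x,rg[324:344,x].astype(int).tolist())
for x in (315,318,322,326,330,334,338,341): print(x,g[324:344,x].astype(int).tolist())
```

```text
296 [6, 6, 5, 4, 15, 33, 49, 58, 75, 77, 76, 76, 85, 73, 50, 15, 8, 6, 6, 5]
302 [3, 5, 4, 4, 12, 36, 55, 68, 78, 83, 88, 75, 78, 69, 49, 18, 3, 4, 6, 4]
308 [5, 5, 4, 9, 30, 47, 57, 65, 77, 74, 74, 78, 71, 59, 34, 11, 4, 4, 4, 3]
315 [78, 61, 53, 78, 75, 53, 31, 33, 33, 34, 30, 36, 32, 35, 35, 46, 70, 79, 73, 53]
318 [78, 55, 53, 79, 80, 49, 30, 33, 32, 33, 36, 32, 38, 33, 45, 64, 79, 79, 70, 53]
322 [73, 50, 63, 76, 68, 48, 31, 36, 32, 36, 32, 37, 35, 47, 66, 81, 86, 80, 61, 50]
326 [85, 82, 83, 80, 60, 40, 37, 41, 38, 34, 35, 33, 40, 51, 71, 83, 87, 76, 55, 52]
330 [86, 86, 87, 79, 58, 37, 40, 45, 42, 35, 34, 35, 39, 56, 78, 84, 84, 75, 53, 59]
334 [85, 87, 88, 76, 52, 37, 37, 51, 49, 48, 43, 42, 43, 63, 81, 85, 83, 70, 51, 59]
338 [87, 88, 84, 70, 47, 41, 47, 49, 49, 49, 52, 43, 50, 66, 79, 84, 80, 58, 48, 63]
341 [167, 163, 149, 105, 58, 41, 45, 50, 50, 52, 53, 52, 59, 75, 82, 82, 80, 66, 60, 71]
```

Run:
```python
from h import *
c=load('w8')
im=c['image'].astype(float);g=im.mean(2);rg=im[:,:,0]-im[:,:,1]
cv2.imwrite('pics/w8d.png',cv2.resize(c['image'][120:170,230:340,::-1],None,fx=7,fy=7,interpolation=cv2.INTER_CUBIC))
for x in (262,270,276,282): print(x,rg[132:156,x].astype(int).tolist())
for x in (288,292,298,304,310,316,320): print(x,g[132:156,x].astype(int).tolist())
print(proj(c,[[660,172.8,176],[660,172.8,182.5],[660,172.8-15,182.5],[661,172.8,182.5]]))
```

```text
262 [10, 10, 9, 8, 7, 7, 9, 9, 17, 48, 70, 84, 78, 81, 79, 81, 79, 71, 42, 18, 5, 3, 5, 3]
270 [8, 8, 8, 4, 4, 6, 8, 10, 30, 64, 80, 79, 80, 78, 81, 78, 78, 61, 38, 13, 3, -1, 3, 0]
276 [6, 7, 7, 5, 5, 2, 9, 20, 52, 76, 82, 84, 82, 77, 78, 79, 70, 51, 20, 1, 4, -1, -1, 5]
282 [6, 4, 5, 4, 1, 1, 9, 42, 69, 80, 76, 82, 77, 79, 79, 74, 61, 32, 10, 2, 0, 0, -1, 3]
288 [96, 90, 73, 51, 42, 41, 43, 46, 41, 40, 41, 43, 42, 41, 42, 44, 43, 44, 40, 43, 43, 44, 47, 40]
292 [91, 84, 66, 49, 44, 38, 43, 42, 52, 59, 56, 47, 42, 39, 43, 41, 48, 46, 46, 49, 65, 65, 64, 72]
298 [93, 78, 59, 46, 46, 52, 49, 55, 59, 69, 61, 48, 48, 42, 46, 44, 50, 63, 67, 65, 72, 74, 78, 84]
304 [88, 73, 69, 68, 75, 76, 73, 69, 67, 71, 61, 49, 47, 46, 45, 50, 58, 66, 70, 72, 86, 89, 93, 92]
310 [83, 78, 92, 94, 92, 93, 81, 71, 74, 74, 74, 72, 67, 58, 55, 51, 64, 72, 69, 79, 90, 93, 93, 94]
316 [87, 89, 93, 94, 93, 87, 75, 73, 77, 77, 75, 77, 77, 77, 74, 75, 76, 73, 74, 86, 92, 94, 95, 96]
320 [185, 186, 186, 186, 181, 159, 115, 83, 80, 80, 79, 80, 77, 74, 82, 94, 112, 119, 120, 120, 116, 116, 115, 116]
[[287.14532337 146.60277526]
 [286.25871374 148.10696783]
 [308.64728934 146.04863888]
 [286.07806615 146.61198474]]
```

View pics/w8d.png

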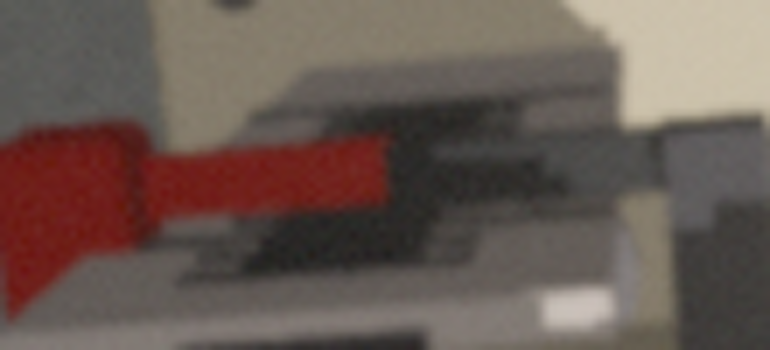

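Emit:
{"fn": "step_arm", "kwargs": {"motion": [{"travel":[0,0,0.02],"yaw":0},{"travel":[0,0,0.03],"yaw":0},{"travel":[-0.012,0.002,0.03],"yaw":0},{"travel":[-0.025,0.004,0.019],"yaw":0},{"travel":[-0.03,0.006,0],"yaw":0},{"travel":[-0.03,0.006,0],"yaw":0},{"travel":[-0.025,0.005,0],"yaw":0},{"travel":[-0.0135,0.0022,0],"yaw":0},{"travel":[0,0,-0.004],"yaw":0},{"travel":[0,0,-0.012],"yaw":0}]}}

```text
time: 28.7
tcp_pos: [612.4, 184.5, 330.0]
tcp_rot: [-3.138, 0.141, -0.006]
ft_force: [1.4, -0.5, -0.4]
grip_width: 85.5
```

Emit:
{"fn": "step_arm", "kwargs": {"motion": [{"travel":[0,0,-0.015],"yaw":0},{"travel":[0,0,-0.015],"yaw":0},{"travel":[0,0,-0.015],"yaw":0},{"travel":[0,0,-0.013],"yaw":0},{"travel":[0,0,0],"yaw":0},{"travel":[0,0,0],"yaw":0},{"travel":[0,0,0],"yaw":0},{"travel":[0,0,0],"yaw":0},{"travel":[0,0,0],"yaw":0},{"travel":[0,0,0],"yaw":0}]}}

```text
time: 29.7
tcp_pos: [611.4, 184.4, 270.7]
tcp_rot: [3.138, -0.142, -0.0]
ft_force: [1.1, -0.1, -0.1]
grip_width: 85.1
```

Emit:
{"fn": "step_arm", "kwargs": {"motion": [{"travel":[0,0,0],"yaw":0},{"travel":[0,0,0],"yaw":0},{"travel":[0,0,0],"yaw":0},{"travel":[0,0,0],"yaw":0},{"travel":[0,0,0],"yaw":0},{"travel":[0,0,0],"yaw":0},{"travel":[0,0,0],"yaw":0},{"travel":[0,0,0],"yaw":0},{"travel":[0,0,0],"yaw":0},{"travel":[0,0,0],"yaw":0}], "grip": 0}}

```text
time: 30.7
tcp_pos: [611.4, 184.5, 270.4]
tcp_rot: [-3.138, 0.142, 0.001]
ft_force: [0.1, 0.9, 1.9]
grip_width: 19.5
```

Run:
```python
from h import *
st=manip.state()
p=st['tcp_pos'];print(p,st['grip_width'],st['ft_force'])
hub=np.array([586.7,167.5]);d=p[:2]-hub;print(np.hypot(*d),np.degrees(np.arctan2(d[1],d[0])))
```

```text
[611.3595931  184.47101582 270.44750573] 19.499150446888944 [0.14708355 0.94362529 1.85153552]
29.935111656535796 34.536196132332385
```

Emit:
{"fn": "step_arm", "kwargs": {"motion": [{"travel":[0.0011,-0.002,0],"yaw":0},{"travel":[0.0011,-0.002,0],"yaw":0},{"travel":[0.0009,-0.002,0],"yaw":0},{"travel":[0.0008,-0.002,0],"yaw":0},{"travel":[0,0,0],"yaw":0},{"travel":[0,0,0],"yaw":0},{"travel":[0,0,0],"yaw":0},{"travel":[0,0,0],"yaw":0},{"travel":[0,0,0],"yaw":0},{"travel":[0,0,0],"yaw":0}]}}

```text
time: 31.7
tcp_pos: [615.2, 175.9, 270.4]
tcp_rot: [3.137, -0.142, -0.001]
ft_force: [-1.0, -1.5, 3.7]
grip_width: 19.4
```

Emit:
{"fn": "step_arm", "kwargs": {"motion": [{"travel":[0,0,0],"yaw":0},{"travel":[0,0,0],"yaw":0},{"travel":[0,0,0],"yaw":0},{"travel":[0,0,0.005],"yaw":0},{"travel":[0,0,0.015],"yaw":0},{"travel":[0,0,0.02],"yaw":0},{"travel":[0,0,0.02],"yaw":0},{"travel":[0.005,-0.004,0.015],"yaw":0},{"travel":[0.02,-0.006,0],"yaw":0},{"travel":[0.03,-0.006,0],"yaw":0}], "grip": 1}}

```text
time: 32.7
tcp_pos: [670.4, 160.7, 347.7]
tcp_rot: [-3.138, 0.14, -0.003]
ft_force: [-0.3, -0.1, -0.2]
grip_width: 85.4
```

Emit:
{"fn": "step_arm", "kwargs": {"motion": [{"travel":[0.025,0,-0.005],"yaw":0},{"travel":[0.025,0,-0.015],"yaw":0},{"travel":[0.015,0,-0.025],"yaw":0},{"travel":[0.01,0,-0.025],"yaw":0},{"travel":[0.003,0,-0.025],"yaw":0},{"travel":[0,0,-0.003],"yaw":0},{"travel":[0,0,0],"yaw":0},{"travel":[0,0,0],"yaw":0},{"travel":[0,0,0],"yaw":0},{"travel":[0,0,0],"yaw":0}]}}

```text
time: 33.7
tcp_pos: [748.6, 160.5, 249.1]
tcp_rot: [-3.138, 0.142, -0.002]
ft_force: [0.2, -0.6, -0.5]
grip_width: 85.8
```

Run:
```python
from h import *
st=manip.state()
p=st['tcp_pos'];print(p,st['tcp_rot'])
c=snap('wrist','w11');cv2.imwrite('pics/w11c.png',cv2.resize(c['image'][280:400,225:375,::-1],None,fx=5,fy=5,interpolation=cv2.INTER_CUBIC))
im=c['image'].astype(float);g=im.mean(2);rg=im[:,:,0]-im[:,:,1]
for x in range(290,318,3): print(x,rg[322:346,x].astype(int).tolist())
for x in range(306,346,4): print(x,g[322:346,x].astype(int).tolist())
```

```text
[748.61674624 160.48729907 249.13732449] [-3.13832413e+00  1.41589230e-01 -2.43031524e-03]
290 [6, 7, 5, 8, 6, 6, 14, 28, 46, 61, 75, 73, 75, 76, 77, 68, 47, 11, 6, 6, 6, 6, 8, 3]
293 [6, 7, 5, 8, 8, 8, 11, 32, 54, 62, 71, 76, 81, 78, 70, 67, 42, 12, 5, 4, 6, 5, 2, 4]
296 [6, 3, 4, 5, 6, 6, 12, 35, 57, 65, 75, 77, 83, 79, 74, 61, 32, 15, 9, 4, 6, 5, 6, 7]
299 [6, 6, 4, 7, 3, 10, 19, 40, 54, 63, 76, 74, 78, 75, 74, 60, 40, 12, 6, 2, 7, 7, 1, 5]
302 [3, 3, 5, 6, 4, 10, 25, 46, 57, 67, 71, 70, 73, 76, 76, 57, 30, 6, 5, 5, 4, 5, 4, 4]
305 [3, 5, 4, 1, 5, 11, 29, 52, 62, 69, 75, 77, 78, 73, 73, 52, 18, 4, 5, 5, 7, 4, 5, 3]
308 [3, 4, 5, 4, 6, 12, 35, 49, 59, 71, 72, 75, 78, 72, 68, 48, 20, 5, 5, 6, 6, 3, 3, 5]
311 [3, 4, 4, 2, 3, 12, 33, 52, 65, 76, 74, 72, 78, 76, 70, 43, 16, 3, 5, 6, 3, 7, 5, 6]
314 [2, 4, 4, 4, 3, 8, 15, 16, 20, 28, 33, 36, 38, 38, 38, 28, 12, 6, 8, 5, 5, 2, 3, 6]
317 [4, 5, 4, 2, 5, 5, 5, 0, 4, 1, -1, 0, 1, 5, 2, 4, -3, 3, 5, 10, 4, 5, 4, 3]
306 [52, 68, 76, 59, 47, 63, 59, 50, 45, 50, 51, 53, 50, 49, 58, 55, 52, 42, 65, 78, 73, 55, 57, 73]
310 [53, 77, 75, 55, 49, 68
[... 186 characters left out ...]
, 69, 47, 62, 72, 56, 36, 36, 33, 35, 37, 38, 37, 36, 34, 43, 62, 79, 77, 56, 49, 65, 80]
322 [87, 85, 63, 51, 71, 75, 49, 34, 31, 32, 35, 36, 36, 35, 47, 60, 82, 86, 83, 75, 52, 54, 72, 84]
326 [87, 83, 69, 67, 77, 71, 45, 34, 34, 36, 34, 37, 33, 33, 47, 66, 82, 85, 85, 74, 52, 58, 82, 82]
330 [88, 84, 88, 84, 81, 59, 44, 37, 41, 30, 33, 40, 39, 40, 50, 74, 83, 86, 79, 67, 51, 62, 79, 85]
334 [86, 85, 87, 83, 79, 56, 39, 35, 48, 50, 50, 41, 40, 45, 59, 80, 86, 85, 79, 60, 54, 67, 82, 87]
338 [87, 87, 87, 86, 80, 49, 41, 43, 46, 52, 47, 51, 48, 46, 63, 81, 84, 83, 78, 55, 56, 76, 84, 86]
342 [153, 149, 146, 138, 114, 70, 36, 43, 47, 53, 48, 52, 52, 52, 71, 80, 84, 85, 76, 56, 67, 80, 87, 88]
```

View pics/w11c.png

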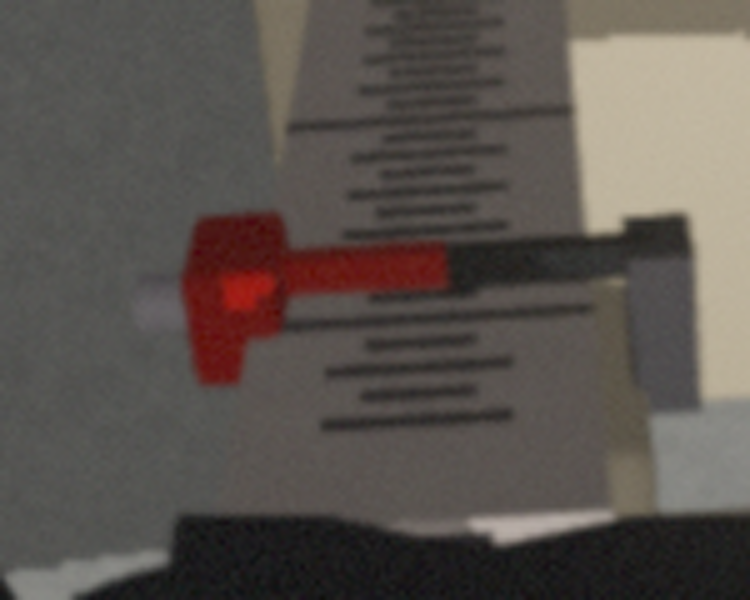

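Run:
```python
from h import *
from scipy.spatial.transform import Rotation as R
def bar(c,roi,z):
    im=c['image'];hsv=cv2.cvtColor(im,cv2.COLOR_RGB2HSV)
    m=cv2.inRange(hsv,(3,170,110),(20,255,255));k=np.zeros_like(m);k[roi[1]:roi[3],roi[0]:roi[2]]=m[roi[1]:roi[3],roi[0]:roi[2]]
    cs=max(cv2.findContours(k,0,1)[0],key=cv2.contourArea)
    P=np.array([plane(c,q[0].astype(float),z)[:2] for q in cs],np.float32)
    r=cv2.minAreaRect(P);b=cv2.boxPoints(r);return r
print('wr4',bar(load('wr4'),(470,110,540,270),30))
print('top',bar(load('top0'),(370,160,395,225),30))
# stand base corners & rack corners by top/wr4
c=load('wr4');t=load('top0')
g=c['image'];cv2.imwrite('pics/w4r.png',cv2.resize(g[100:270,440:610,::-1],None,fx=3.5,fy=3.5))
```

```text
wr4 ((530.9093017578125, -263.4981994628906), (22.70114517211914, 199.68348693847656), 85.61152648925781)
top ((529.3719482421875, -263.0582580566406), (18.437429428100586, 199.1835174560547), 85.89839172363281)
```

View pics/w4r.png

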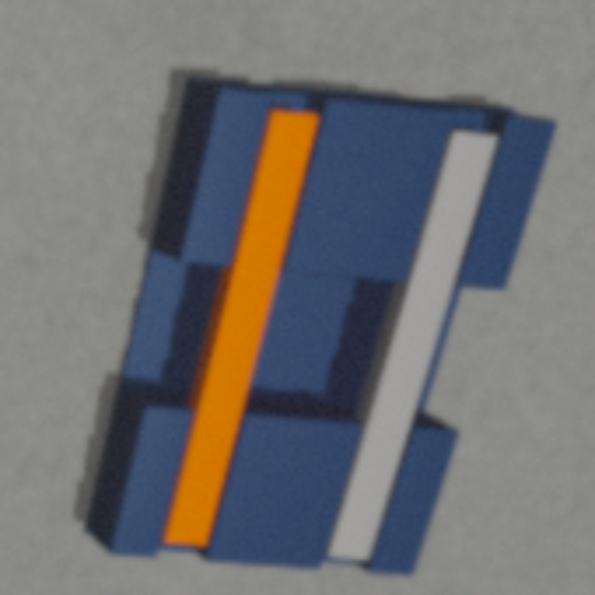

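Emit:
{"fn": "step_arm", "kwargs": {"motion": [{"travel":[0,-0.021,0.01],"yaw":-0.149},{"travel":[-0.006,-0.021,0.01],"yaw":-0.149},{"travel":[-0.012,-0.021,0.01],"yaw":-0.149},{"travel":[-0.012,-0.021,0.01],"yaw":-0.149},{"travel":[-0.012,-0.021,0.01],"yaw":-0.149},{"travel":[-0.012,-0.021,0],"yaw":-0.149},{"travel":[-0.012,-0.021,0],"yaw":-0.149},{"travel":[-0.012,-0.021,0],"yaw":-0.149},{"travel":[-0.012,-0.021,0],"yaw":-0.149},{"travel":[-0.012,-0.021,0],"yaw":-0.149}]}}

```text
time: 34.75
tcp_pos: [645.7, -50.5, 298.1]
tcp_rot: [-2.203, 2.238, 0.0]
ft_force: [0.3, -0.2, 0.1]
grip_width: 85.2
```

Emit:
{"fn": "step_arm", "kwargs": {"motion": [{"travel":[-0.012,-0.021,-0.01],"yaw":-0.149},{"travel":[-0.012,-0.021,-0.01],"yaw":-0.149},{"travel":[-0.012,-0.021,-0.01],"yaw":-0.149},{"travel":[-0.012,-0.021,-0.015],"yaw":-0.149},{"travel":[-0.012,-0.021,-0.015],"yaw":-0.149},{"travel":[-0.012,-0.021,-0.02],"yaw":-0.149},{"travel":[-0.012,-0.021,-0.02],"yaw":-0.149},{"travel":[-0.012,-0.021,-0.02],"yaw":-0.149},{"travel":[-0.012,-0.021,-0.02],"yaw":-0.149},{"travel":[-0.008,-0.021,-0.01],"yaw":-0.149}]}}

```text
time: 35.75
tcp_pos: [528.7, -260.0, 146.2]
tcp_rot: [0.102, -3.139, -0.002]
ft_force: [-0.3, 1.1, -0.9]
grip_width: 85.4
```

Run:
```python
from h import *
st=manip.state()
T=R.from_rotvec(st['tcp_rot']).as_matrix();print(st['tcp_pos'],np.arctan2(T[1,0],T[0,0]),T[:,2],st['joint_pos'],st['qd'].round(2))
c=snap('wrist','w12')
```

```text
[ 528.68258153 -259.9792563   146.16948622] -3.0765808344134884 [-4.91488234e-04  1.34861412e-03 -9.99998970e-01] [-5.82723205e-01  4.65235559e-01 -2.09995941e-01  8.96717346e-01
  8.55582762e-04 -6.47735240e-01] [-0.38  0.11 -0.05 -0.19  0.    1.11]
```

View pics/w12.png

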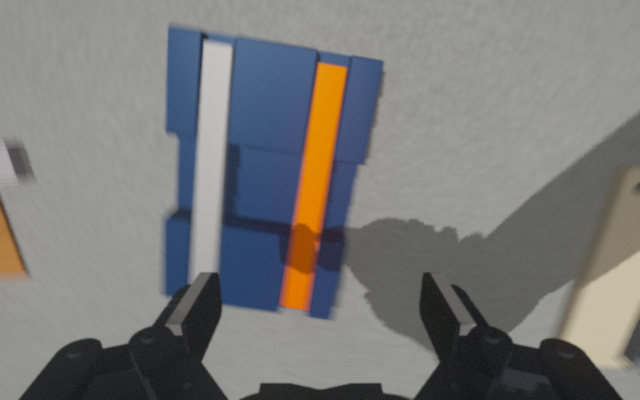

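Emit:
{"fn": "step_arm", "kwargs": {"motion": [{"travel":[0,-0.002,-0.01],"yaw":-0.1},{"travel":[0,-0.002,-0.01],"yaw":-0.045},{"travel":[0,0,-0.01],"yaw":0},{"travel":[0,0,-0.01],"yaw":0},{"travel":[0,0,-0.01],"yaw":0},{"travel":[0,0,-0.01],"yaw":0},{"travel":[0,0,0],"yaw":0},{"travel":[0,0,0],"yaw":0},{"travel":[0,0,0],"yaw":0},{"travel":[0,0,0],"yaw":0}]}}

```text
time: 36.8
tcp_pos: [530.5, -263.9, 87.8]
tcp_rot: [0.115, 3.138, -0.0]
ft_force: [-0.1, 0.5, -0.3]
grip_width: 85.3
```

```bash
cat >> h.py <<'E'
def bar(c,roi,z,lo=(3,170,110)):
    im=c['image'];hsv=cv2.cvtColor(im,cv2.COLOR_RGB2HSV)
    m=cv2.inRange(hsv,lo,(20,255,255));k=np.zeros_like(m);k[roi[1]:roi[3],roi[0]:roi[2]]=m[roi[1]:roi[3],roi[0]:roi[2]]
    k=cv2.morphologyEx(k,cv2.MORPH_CLOSE,np.ones((5,5)))
    cs=max(cv2.findContours(k,0,1)[0],key=cv2.contourArea)
    P=np.array([plane(c,q[0].astype(float),z)[:2] for q in cs],np.float32)
    return cv2.minAreaRect(P),cv2.minAreaRect(cs)
E
python3 - <<'E'
from h import *
st=manip.state()
T=R.from_rotvec(st['tcp_rot']).as_matrix();print(st['tcp_pos'],np.arctan2(T[1,0],T[0,0]))
c=snap('wrist','w13')
for z in (28,30,32): print(z,bar(c,(220,0,430,400),z,(3,150,90))[0])
print(bar(c,(220,0,430,400),30,(3,150,90))[1])
E
```

```text
[ 530.53188244 -263.87777554   87.79739204] 3.0680338971757113
28 ((530.883056640625, -264.8990478515625), (21.056730270385742, 200.7476806640625), 85.46408081054688)
30 ((530.0786743164062, -264.8299865722656), (20.848241806030273, 198.7600860595703), 85.46405792236328)
32 ((529.2742919921875, -264.760986328125), (20.63974952697754, 196.7723846435547), 85.46408081054688)
((319.4999694824219, 204.99996948242188), (36.99999237060547, 303.99993896484375), 0.0)
```

View pics/w13.png

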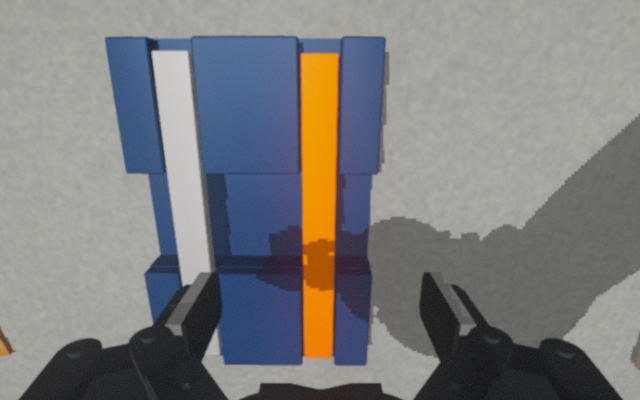

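Emit:
{"fn": "step_arm", "kwargs": {"motion": [{"travel":[0,-0.0008,-0.01],"yaw":-0.005},{"travel":[0,0,-0.012],"yaw":0},{"travel":[0,0,-0.012],"yaw":0},{"travel":[0,0,-0.012],"yaw":0},{"travel":[0,0,-0.01],"yaw":0},{"travel":[0,0,-0.006],"yaw":0},{"travel":[0,0,-0.003],"yaw":0},{"travel":[0,0,0],"yaw":0},{"travel":[0,0,0],"yaw":0},{"travel":[0,0,0],"yaw":0}]}}

```text
time: 37.85
tcp_pos: [530.6, -264.8, 22.8]
tcp_rot: [0.124, 3.137, -0.0]
ft_force: [0.4, 0.0, -0.4]
grip_width: 85.2
```

Emit:
{"fn": "step_arm", "kwargs": {"motion": [{"travel":[0,0,0],"yaw":0},{"travel":[0,0,0],"yaw":0},{"travel":[0,0,0],"yaw":0},{"travel":[0,0,0],"yaw":0},{"travel":[0,0,0],"yaw":0},{"travel":[0,0,0],"yaw":0},{"travel":[0,0,0],"yaw":0},{"travel":[0,0,0],"yaw":0},{"travel":[0,0,0.005],"yaw":0},{"travel":[0,0,0.01],"yaw":0}], "grip": 0}}

```text
time: 38.85
tcp_pos: [529.2, -263.9, 36.7]
tcp_rot: [-0.124, -3.138, -0.003]
ft_force: [0.8, 0.7, -1.0]
grip_width: 17.9
```

Emit:
{"fn": "step_arm", "kwargs": {"motion": [{"travel":[0,0,0.015],"yaw":0},{"travel":[0,0,0.015],"yaw":0},{"travel":[0,0.01,0.015],"yaw":0},{"travel":[-0.012,0.018,0.005],"yaw":0.015},{"travel":[-0.015,0.02,0],"yaw":0.02},{"travel":[-0.015,0.02,0],"yaw":0.02},{"travel":[-0.015,0.02,0],"yaw":0},{"travel":[-0.015,0.018,0],"yaw":0},{"travel":[-0.012,0.018,0],"yaw":0},{"travel":[-0.006,0,-0.01],"yaw":0}]}}

```text
time: 39.85
tcp_pos: [439.1, -138.0, 78.5]
tcp_rot: [0.033, 3.14, 0.002]
ft_force: [0.4, 0.5, -0.0]
grip_width: 17.8
```

Run:
```python
from h import *
st=manip.state()
T=R.from_rotvec(st['tcp_rot']).as_matrix();print(st['tcp_pos'],np.arctan2(T[1,0],T[0,0])-np.pi,st['ft_force'])
c=snap('wrist','w14');c=snap('top','t14')
# stand yaw: base outline top
b=load('wr4')
m=cv2.inRange(cv2.cvtColor(b['image'],cv2.COLOR_RGB2HSV),(10,25,60),(30,120,255))
cv2.imwrite('pics/m.png',m)
```

```text
[ 439.13143607 -137.99355984   78.46463253] -0.021180416984927675 [ 4.20776021e-01  5.07868759e-01 -1.05924029e-04]
```

View pics/w14.png

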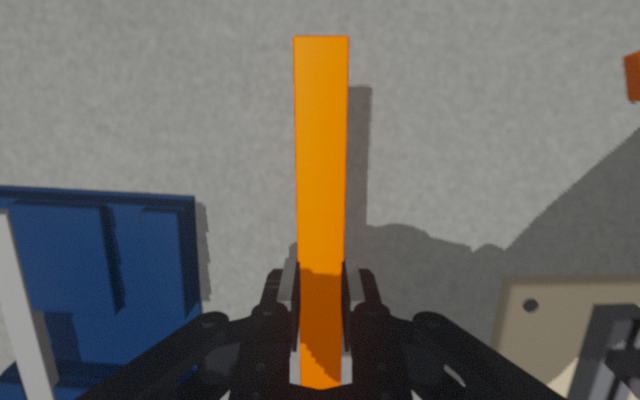

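View pics/t14.png

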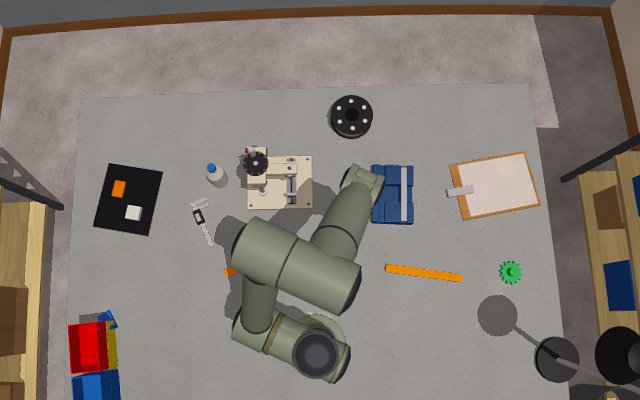

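Emit:
{"fn": "step_arm", "kwargs": {"motion": [{"travel":[0,0,-0.012],"yaw":0},{"travel":[0,0,-0.015],"yaw":0},{"travel":[0,0,-0.015],"yaw":0},{"travel":[0,0,-0.013],"yaw":0},{"travel":[0,0,-0.01],"yaw":0},{"travel":[0,0,-0.006],"yaw":0},{"travel":[0,0,-0.003],"yaw":0},{"travel":[0,0,-0.001],"yaw":0},{"travel":[0,0,0],"yaw":0},{"travel":[0,0,0],"yaw":0}]}}

```text
time: 40.95
tcp_pos: [440.6, -140.7, 2.7]
tcp_rot: [0.037, 3.14, 0.0]
ft_force: [-0.9, -0.1, -0.9]
grip_width: 17.7
```

Emit:
{"fn": "step_arm", "kwargs": {"motion": [{"travel":[0,0,0],"yaw":0},{"travel":[0,0,0],"yaw":0},{"travel":[0,0,0],"yaw":0},{"travel":[0,0,0.02],"yaw":0},{"travel":[-0.01,0,0.03],"yaw":0},{"travel":[-0.02,0,0.02],"yaw":0},{"travel":[-0.025,0.001,0],"yaw":0},{"travel":[-0.019,0.001,0],"yaw":0},{"travel":[-0.01,0,0],"yaw":0},{"travel":[0,0,0],"yaw":0}], "grip": 1}}

```text
time: 41.95
tcp_pos: [355.1, -138.2, 72.3]
tcp_rot: [0.039, 3.141, 0.001]
ft_force: [0.4, -0.4, -0.6]
grip_width: 85.7
```

Run:
```python
from h import *
st=manip.state()
T=R.from_rotvec(st['tcp_rot']).as_matrix();print(st['tcp_pos'],np.arctan2(T[1,0],T[0,0]),st['joint_pos'].round(2))
c=snap('wrist','w15')
print(bar(c,(200,0,450,400),10,(3,150,90)))
```

```text
[ 355.12134204 -138.19923609   72.26116681] 3.1169237270745143 [-0.57  0.22 -0.82  0.52  0.   -0.54]
(((413.5263366699219, -139.85650634765625), (20.14902114868164, 149.18191528320312), 88.69744873046875), ((319.4999694824219, 295.0), (30.999996185302734, 187.99996948242188), 0.0))
```

View pics/w15.png

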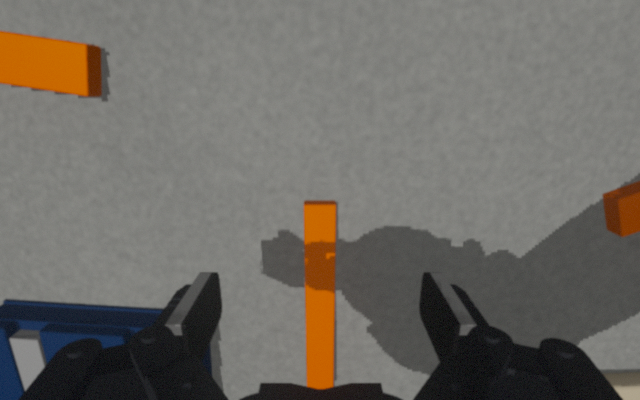

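Emit:
{"fn": "step_arm", "kwargs": {"motion": [{"travel":[0,0,-0.012],"yaw":0},{"travel":[0,0,-0.014],"yaw":0},{"travel":[0,0,-0.014],"yaw":0},{"travel":[0,0,-0.012],"yaw":0},{"travel":[0,0,-0.01],"yaw":0},{"travel":[0,0,-0.006],"yaw":0},{"travel":[0,0,-0.0015],"yaw":0},{"travel":[0,0,0],"yaw":0},{"travel":[0,0,0],"yaw":0},{"travel":[0,0,0],"yaw":0}]}}

```text
time: 43.0
tcp_pos: [356.6, -138.7, 3.2]
tcp_rot: [0.037, 3.14, -0.0]
ft_force: [0.4, -1.3, 0.6]
grip_width: 85.6
```

Run:
```python
from h import *
b=load('wr4');t=load('top0')
# zoomed views for stand base & rollers
cv2.imwrite('pics/w4s.png',cv2.resize(b['image'][75:235,165:355,::-1],None,fx=4,fy=4,interpolation=cv2.INTER_CUBIC))
c=load('wr6');cv2.imwrite('pics/w6s.png',cv2.resize(c['image'][85:260,240:460,::-1],None,fx=3.5,fy=3.5,interpolation=cv2.INTER_CUBIC))
```

```text
(no output)
```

View pics/w4s.png

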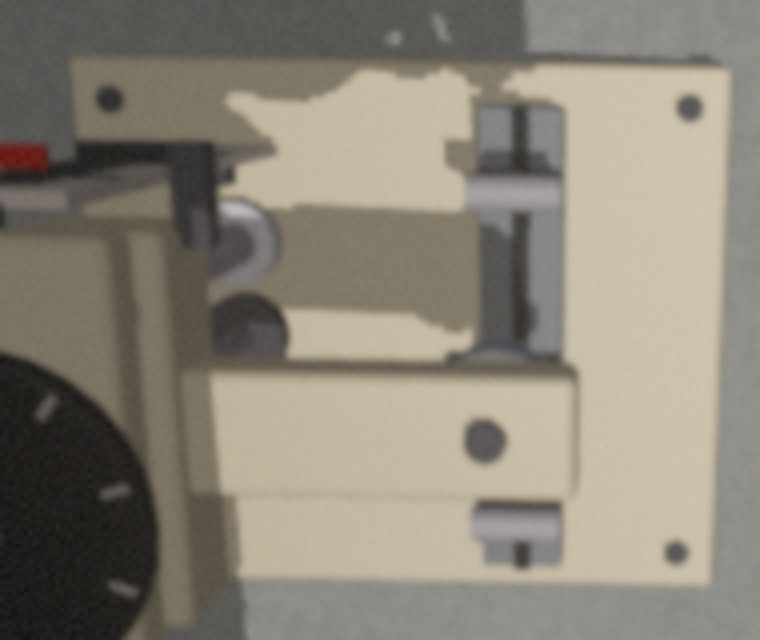

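View pics/w6s.png

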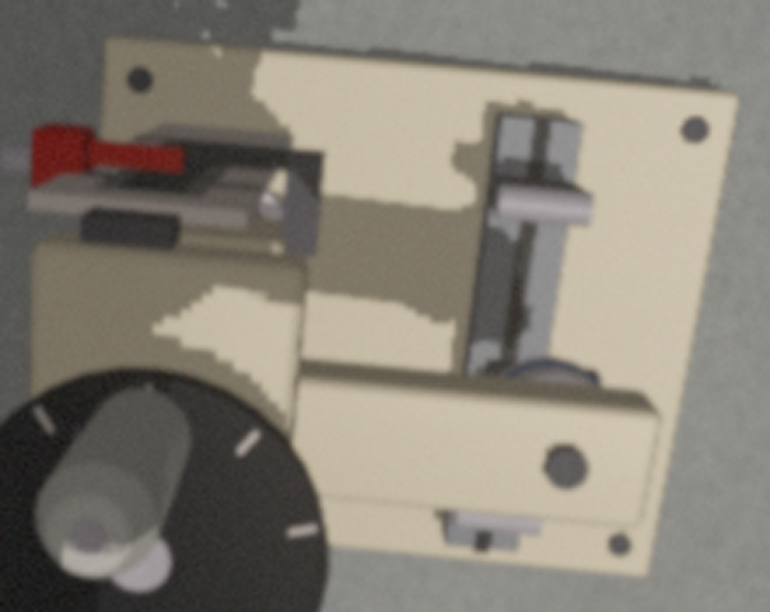

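Run:
```python
from h import *
b=load('wr4');c=load('wr6');t=load('top0')
fb=lambda u,v:(165+u/4,75+v/4); fc=lambda u,v:(240+u/3.5,85+v/3.5)
holes=[((110,98),(140,80)),((690,107),(694,129)),((676,552),(620,545))]
H=[]
for a,d in holes:
    X,r=tri((b,fb(*a)),(c,fc(*d)));print('hole',X.round(1),np.round(r,1),plane(b,fb(*a),20).round(1),plane(c,fc(*d),20).round(1));H.append((plane(b,fb(*a),20)+plane(c,fc(*d),20))/2)
X,r=tri((b,fb(514,186)),(c,fc(546,200)));print('far roller',X.round(1),np.round(r,1))
for z in (75,):
    print('far',plane(b,fb(514,186),z).round(1),plane(c,fc(546,200),z).round(1),'near',plane(b,fb(517,520),z).round(1))
H=np.array(H)
print('yaw',np.arctan2(*(H[1]-H[2])[:2][::-1]),np.arctan2(*(H[0]-H[1])[:2][::-1])-np.pi/2, 'base ctr',((H[0]+H[2])/2).round(1),np.linalg.norm(H[0]-H[1]),np.linalg.norm(H[1]-H[2]))
st=manip.state();print(st['tcp_pos'])
```

```text
hole [672.6 212.2  17.7] [0.2 0.2] [672.5 211.4  20. ] [672.9 211.8  20. ]
hole [669.5   1.2  15.9] [0.3 0.3] [669.4   1.4  20. ] [670.1   2.2  20. ]
hole [499.1   3.8  19.3] [0.1 0.1] [499.2   3.9  20. ] [499.5   4.   20. ]
far roller [645.4  61.6  68.8] [0.2 0.2]
far [645.7  61.1  75. ] [646.3  62.5  75. ] near [530.3  62.4  75. ]
yaw -0.012347292395557721 -0.014073454069983171 base ctr [586.  107.8  20. ] 209.79840419907347 170.37786832203722
[ 356.58682107 -138.69519637    3.1505071 ]
```

Emit:
{"fn": "step_arm", "kwargs": {"motion": [{"travel":[0,0,0],"yaw":0},{"travel":[0,0,0],"yaw":0},{"travel":[0,0,0],"yaw":0},{"travel":[0,0,0],"yaw":0},{"travel":[0,0,0],"yaw":0},{"travel":[0,0,0],"yaw":0},{"travel":[0,0,0],"yaw":0},{"travel":[0,0,0.005],"yaw":0},{"travel":[0,0,0.015],"yaw":0},{"travel":[0,0,0.02],"yaw":0}], "grip": 0}}

```text
time: 44.0
tcp_pos: [355.2, -137.9, 42.8]
tcp_rot: [-0.037, -3.14, -0.003]
ft_force: [0.8, -0.7, -0.5]
grip_width: 18.0
```

Emit:
{"fn": "step_arm", "kwargs": {"motion": [{"travel":[0,0,0.023],"yaw":0.005},{"travel":[0.008,0.01,0.02],"yaw":0.006},{"travel":[0.018,0.022,0],"yaw":0},{"travel":[0.02,0.025,0],"yaw":0},{"travel":[0.02,0.027,0],"yaw":0},{"travel":[0.02,0.027,0],"yaw":0},{"travel":[0.02,0.027,0],"yaw":0},{"travel":[0.02,0.025,0],"yaw":0},{"travel":[0.014,0.021,0],"yaw":0},{"travel":[0.006,0.01,0],"yaw":0}]}}

```text
time: 45.0
tcp_pos: [503.2, 57.1, 85.9]
tcp_rot: [0.017, 3.14, 0.001]
ft_force: [-0.4, 0.3, -0.5]
grip_width: 17.7
```

Run:
```python
from h import *
st=manip.state()
T=R.from_rotvec(st['tcp_rot']).as_matrix();print(st['tcp_pos'],np.arctan2(T[1,0],T[0,0])-np.pi,st['ft_force'])
c=snap('wrist','w16');c=snap('side','s16')
cv2.imwrite('pics/s16c.png',cv2.resize(c['image'][180:330,190:370,::-1],None,fx=4,fy=4))
```

```text
[503.16213392  57.13306892  85.86328611] -0.010538810253465591 [-0.41687042  0.28036493 -0.51291672]
```

View pics/w16.png

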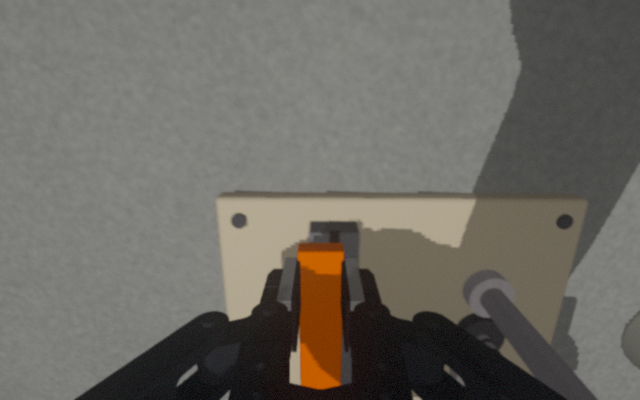

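View pics/s16c.png

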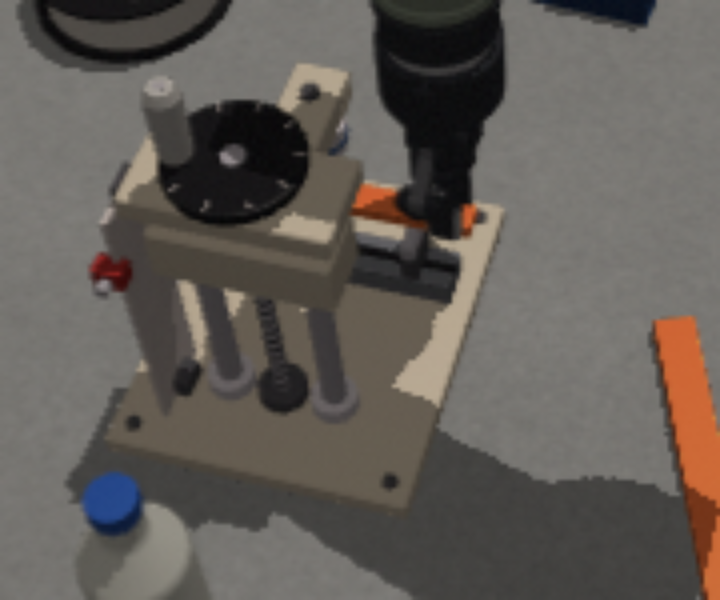

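Emit:
{"fn": "step_arm", "kwargs": {"motion": [{"travel":[0,0.002,0],"yaw":0},{"travel":[0,0.003,0],"yaw":0},{"travel":[0,0.0025,0],"yaw":0},{"travel":[0,0,0],"yaw":0},{"travel":[0,0,0],"yaw":0},{"travel":[0,0,0],"yaw":0},{"travel":[0,0,0],"yaw":0},{"travel":[0,0,0],"yaw":0},{"travel":[0,0,0],"yaw":0},{"travel":[0,0,0],"yaw":0}]}}

```text
time: 46.1
tcp_pos: [502.2, 63.1, 85.8]
tcp_rot: [0.02, 3.141, 0.001]
ft_force: [-0.7, -0.4, -1.1]
grip_width: 17.8
```

Run:
```python
from h import *
st=manip.state()
T=R.from_rotvec(st['tcp_rot']).as_matrix();print(st['tcp_pos'],np.arctan2(T[1,0],T[0,0])-np.pi,st['ft_force'])
c=snap('wrist','w17')
cv2.imwrite('pics/w17c.png',cv2.resize(c['image'][180:400,200:600,::-1],None,fx=2,fy=2,interpolation=cv2.INTER_CUBIC))
f=lambda u,v:(200+u/2,180+v/2)
t=snap('top','t17')
cv2.imwrite('pics/t17c.png',cv2.resize(t['image'][130:250,220:340,::-1],None,fx=5,fy=5,interpolation=cv2.INTER_CUBIC))
```

```text
[502.1593975   63.05021741  85.75852422] -0.01265669869663899 [-0.67871871 -0.42203067 -1.05996725]
```

View pics/w17c.png

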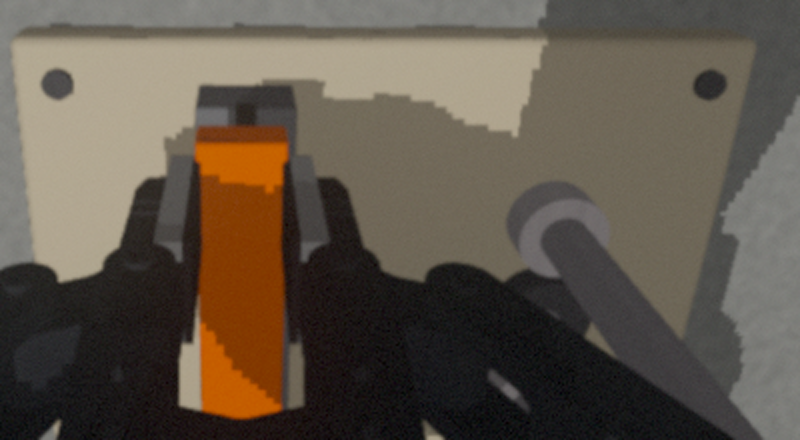

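View pics/t17c.png

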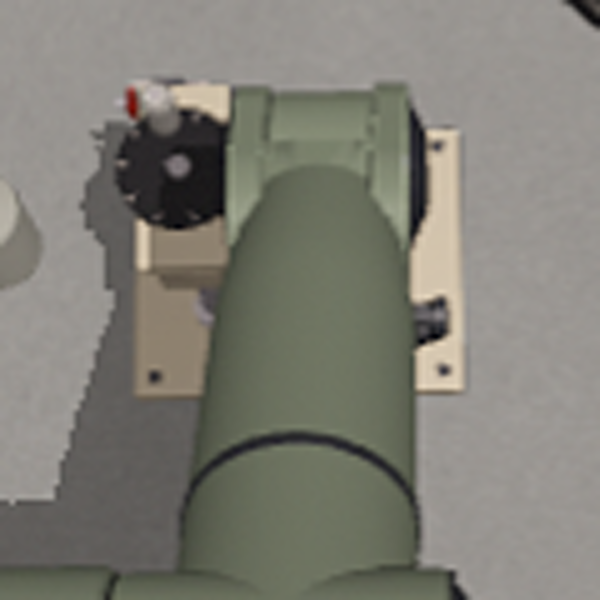

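Run:
```python
from h import *
c=load('w17');f=lambda u,v:(200+u/2,180+v/2)
L=plane(c,f(197,142),92.6);Rr=plane(c,f(288,142),92.6);print('bar near end top',L.round(1),Rr.round(1),'lower edge',plane(c,f(197,127),82.6).round(1),plane(c,f(287,127),82.6).round(1))
h1=plane(c,f(57,83),20);h2=plane(c,f(710,84),20);print('holes',h1.round(1),h2.round(1))
print('edge corners',plane(c,f(14,38),20).round(1),plane(c,f(752,38),20).round(1))
print('rail end',plane(c,f(199,107),40).round(1),plane(c,f(296,107),40).round(1))
```

```text
bar near end top [486.4  54.   92.6] [486.7  73.5  92.6] lower edge [487.5  53.4  82.6] [487.8  73.9  82.6]
holes [500.1   4.6  20. ] [503.4 215.6  20. ]
edge corners [484.9  -7.4  20. ] [487.9 226.2  20. ]
rail end [500.5  51.1  40. ] [500.9  79.4  40. ]
```

Emit:
{"fn": "step_arm", "kwargs": {"motion": [{"travel":[-0.0003,0.001,0],"yaw":-0.004},{"travel":[0,0,-0.001],"yaw":0},{"travel":[0,0,-0.002],"yaw":0},{"travel":[0,0,-0.002],"yaw":0},{"travel":[0,0,-0.0015],"yaw":0},{"travel":[0,0,-0.0007],"yaw":0},{"travel":[0,0,0],"yaw":0},{"travel":[0,0,0],"yaw":0},{"travel":[0,0,0],"yaw":0},{"travel":[0,0,0],"yaw":0}]}}

```text
time: 47.2
tcp_pos: [501.9, 64.1, 78.6]
tcp_rot: [0.026, 3.14, 0.001]
ft_force: [-0.4, 0.3, -0.8]
grip_width: 17.8
```

Run:
```python
from h import *
st=manip.state()
T=R.from_rotvec(st['tcp_rot']).as_matrix();print(st['tcp_pos'],np.arctan2(T[1,0],T[0,0])-np.pi,st['ft_force'],st['ft_torque'])
```

```text
[501.91830084  64.05362963  78.649041  ] -0.01665371241559388 [-0.42725904  0.28995921 -0.77424526] [-0.00275441  0.0251654  -0.02242383]
```

Emit:
{"fn": "step_arm", "kwargs": {"motion": [{"travel":[0,0,-0.0003],"yaw":0},{"travel":[0,0,-0.0003],"yaw":0},{"travel":[0,0,-0.0002],"yaw":0},{"travel":[0,0,0],"yaw":0},{"travel":[0,0,0],"yaw":0},{"travel":[0,0,0],"yaw":0},{"travel":[0,0,0],"yaw":0},{"travel":[0,0,0],"yaw":0},{"travel":[0,0,0],"yaw":0},{"travel":[0,0,0],"yaw":0}]}}

```text
time: 48.2
tcp_pos: [501.9, 64.0, 77.9]
tcp_rot: [0.026, 3.14, 0.001]
ft_force: [-1.4, 0.1, 3.5]
grip_width: 18.1
```

Run:
```python
from h import *
st=manip.state();print(st['tcp_pos'],st['ft_force'],st['ft_torque'])
```

```text
[501.91209608  64.04846847  77.86734925] [-1.40482638  0.14930274  3.47726871] [0.0293575  0.29007295 0.01103229]
```

Emit:
{"fn": "step_arm", "kwargs": {"motion": [{"travel":[0,0,0],"yaw":0},{"travel":[0,0,0],"yaw":0},{"travel":[0,0,0],"yaw":0},{"travel":[0,0,0],"yaw":0},{"travel":[0,0,0.01],"yaw":0},{"travel":[0,0,0.02],"yaw":0},{"travel":[-0.01,0,0.025],"yaw":0},{"travel":[-0.02,0,0.025],"yaw":0},{"travel":[-0.03,0,0.03],"yaw":0},{"travel":[-0.03,0,0.03],"yaw":0}], "grip": 1}}

```text
time: 49.2
tcp_pos: [410.8, 64.0, 219.3]
tcp_rot: [0.026, 3.14, 0.001]
ft_force: [-0.6, 0.3, 0.4]
grip_width: 85.4
```

Emit:
{"fn": "step_arm", "kwargs": {"motion": [{"travel":[-0.03,-0.02,0.02],"yaw":0},{"travel":[-0.025,-0.025,0.01],"yaw":0},{"travel":[-0.01,-0.03,0],"yaw":0},{"travel":[0,-0.03,0],"yaw":0},{"travel":[0,-0.025,0],"yaw":0},{"travel":[0,0,0],"yaw":0},{"travel":[0,0,0],"yaw":0},{"travel":[0,0,0],"yaw":0},{"travel":[0,0,0],"yaw":0},{"travel":[0,0,0],"yaw":0}]}}

```text
time: 50.2
tcp_pos: [346.8, -65.2, 247.8]
tcp_rot: [0.024, 3.141, 0.001]
ft_force: [-1.1, -0.4, -0.2]
grip_width: 85.7
```

Run:
```python
from h import *
st=manip.state();print(st['tcp_pos'],st['time'],st['ft_force'])
snap('wrist','w18');t=snap('top','t18')
cv2.imwrite('pics/t18c.png',cv2.resize(t['image'][130:250,220:340,::-1],None,fx=5,fy=5,interpolation=cv2.INTER_CUBIC))
```

```text
[346.82485469 -65.24778777 247.78734186] 50.2 [-1.06415927 -0.35917448 -0.22786959]
```

View pics/w18.png

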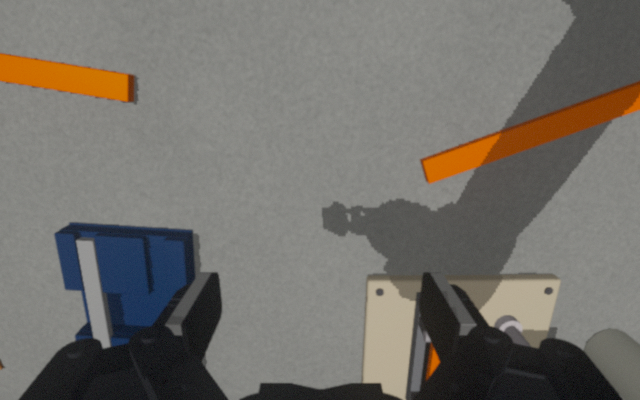

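View pics/t18c.png

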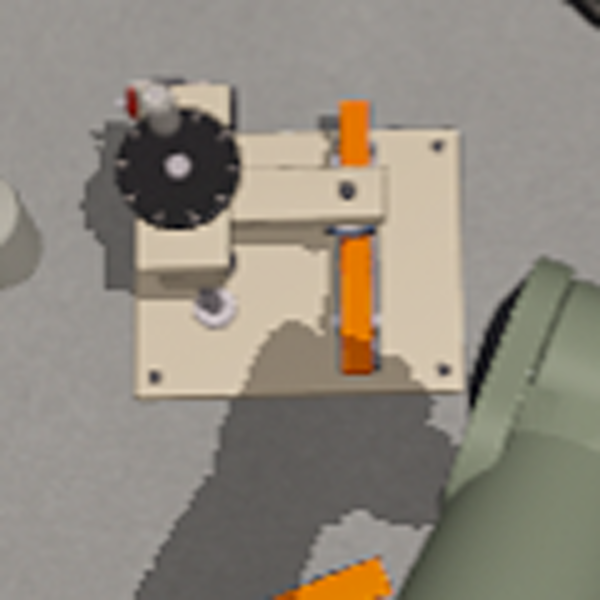

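Run:
```python
from h import *
t=load('t18');f=lambda u,v:(220+u/5,130+v/5)
a=plane(t,f(355,101),85);b=plane(t,f(358,364),85);b2=plane(t,f(358,374),77)
print('far',a.round(1),'near top',b.round(1),b2.round(1),'mid',((a+b)/2).round(1),np.linalg.norm(a-b),'yaw',np.arctan2(a[1]-b[1],a[0]-b[0]))
print('holes',[plane(t,f(*p),20).round(1).tolist() for p in [(437,146),(443,370),(154,376)]])
h=[plane(t,f(*p),20) for p in [(437,146),(443,370),(154,376)]]
print('x mid of base',((h[0]+h[1])/2).round(1), 'y mid',((h[1]+h[2])/2).round(1))
# mask fit
im=t['image'];hsv=cv2.cvtColor(im,cv2.COLOR_RGB2HSV);m=cv2.inRange(hsv,(3,150,90),(20,255,255))[145:210,284:300]
ys,xs=np.nonzero(m);print(145+ys.min(),145+ys.max());
for y in sorted(set(ys)): pass
up=[(y+145,xs[ys==y].mean()+284,len(xs[ys==y])) for y in sorted(set(ys))];print([(int(u[0]),round(u[1],1),u[2]) for u in up][::3])
s=snap('side','s18');cv2.imwrite('pics/s18c.png',cv2.resize(s['image'][180:310,200:330,::-1],None,fx=4.5,fy=4.5,interpolation=cv2.INTER_CUBIC))
```

```text
far [683.5  59.3  85. ] near top [490.3  62.8  85. ] [484.9  63.3  77. ] mid [586.9  61.   85. ] 193.22452236698894 yaw -0.018129817641758632
holes [[668.1, 1.7, 20.0], [497.9, 3.6, 20.0], [501.7, 213.8, 20.0]]
x mid of base [583.    2.6  20. ] y mid [499.8 108.7  20. ]
150 204
[(150, np.float64(290.0), 5), (153, np.float64(290.5), 6), (156, np.float64(290.0), 5), (159, np.float64(290.5), 6), (162, np.float64(290.5), 6), (179, np.float64(290.5), 6), (182, np.float64(290.5), 6), (185, np.float64(290.5), 6), (188, np.float64(290.5), 6), (191, np.float64(290.5), 6), (194, np.float64(290.5), 6), (197, np.float64(291.0), 7), (200, np.float64(290.5), 6), (203, np.float64(291.0), 7)]
```

View pics/s18c.png

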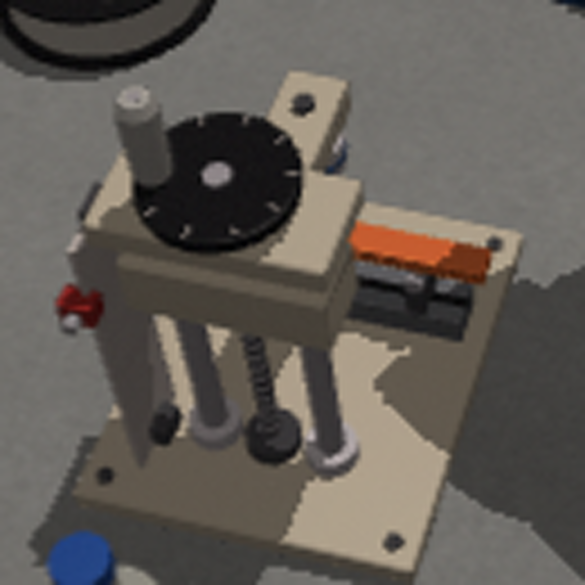

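Emit:
{"fn": "step_arm", "kwargs": {"motion": [{"travel":[0.01,0.005,0.02],"yaw":0},{"travel":[0.025,0.005,0.02],"yaw":0},{"travel":[0.035,0.005,0.02],"yaw":0},{"travel":[0.035,0.01,0.02],"yaw":0},{"travel":[0.035,0.01,0],"yaw":0},{"travel":[0.035,0.01,0],"yaw":0},{"travel":[0.025,0,0],"yaw":0},{"travel":[0.012,0,0],"yaw":0},{"travel":[0,0,0],"yaw":0},{"travel":[0,0,0],"yaw":0}]}}

```text
time: 51.35
tcp_pos: [558.3, -20.7, 327.3]
tcp_rot: [-0.026, -3.141, -0.001]
ft_force: [-0.6, -0.5, 0.3]
grip_width: 85.6
```

Run:
```python
from h import *
st=manip.state();print(st['tcp_pos'],st['time'])
c=snap('wrist','w19')
cv2.imwrite('pics/w19c.png',cv2.resize(c['image'][90:300,290:500,::-1],None,fx=3.6,fy=2.8 if 0 else 2.8,interpolation=cv2.INTER_CUBIC))
```

```text
[558.32007111 -20.74098784 327.29675712] 51.35
```

View pics/w19.png

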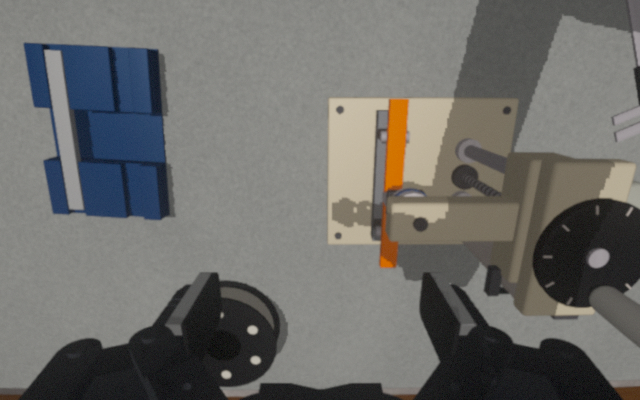

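Run:
```python
from h import *
c=load('w19')
cv2.imwrite('pics/w19c.png',cv2.resize(c['image'][85:280,320:530,::-1],None,fx=3,fy=3,interpolation=cv2.INTER_CUBIC))
hsv=cv2.cvtColor(c['image'],cv2.COLOR_RGB2HSV);m=cv2.inRange(hsv,(3,150,90),(20,255,255))
m[:, :370]=0;m[:,420:]=0;m[:90]=0;m[280:]=0
for y in list(range(97,104))+[120,140,160]+[250,256]+list(range(262,270)):
    xs=np.nonzero(m[y])[0]
    if len(xs): print(y,xs.min(),xs.max())
```

```text
99 390 407
100 390 407
101 390 407
102 390 407
103 390 407
120 388 406
140 387 405
160 386 403
250 381 396
256 380 396
262 380 395
263 380 395
264 380 395
265 380 395
266 381 394
267 385 391
```

View pics/w19c.png

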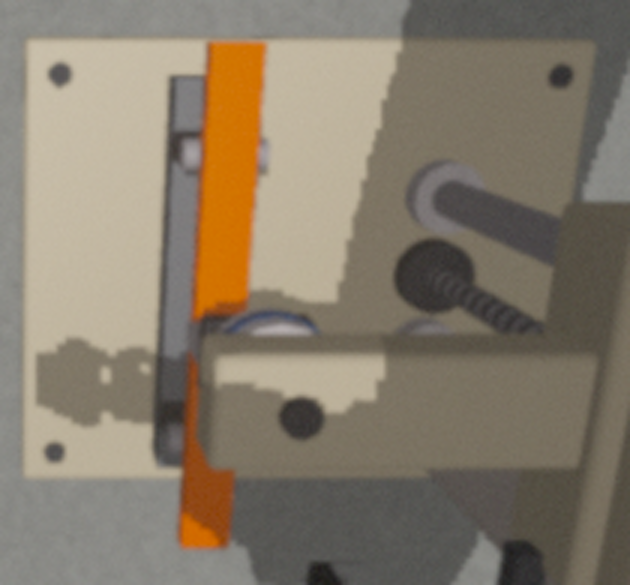

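Run:
```python
from h import *
c=load('w19');f=lambda u,v:(320+u/3,85+v/3)
A=plane(c,f(179,154),75);B=plane(c,f(268,157),75)
A2=plane(c,f(179,154),69);B2=plane(c,f(268,157),69)
print('near roller ends',A.round(1),B.round(1),'mid y',(A+B)[1]/2,'len',B[1]-A[1], 'z69 mid',(A2+B2)[1]/2)
r1=plane(c,(407.6,101),85);r2=plane(c,(395.6,262),85);r3=plane(c,(405.5,140),85);print('bar +y top edge',r1.round(1),r3.round(1),r2.round(1),'yaw',np.arctan2(r2[1]-r1[1],r2[0]-r1[0]))
n=plane(c,(399,98.5),85);fa=plane(c,(388,266.5),85);print('ends',n.round(1),fa.round(1),(n+fa)[0]/2,fa[0]-n[0])
H=[plane(c,f(*p),20) for p in [(60,74),(561,76),(54,452)]];print('holes',np.array(H).round(1).tolist())
e1=H[1]-H[0];e2=H[2]-H[0];print('base ctr',((H[1]+H[2])/2).round(1),'yaw',np.arctan2(e2[1],e2[0]),-np.arctan2(e1[0],e1[1]))
```

```text
near roller ends [527.3  46.8  75. ] [528.9  80.2  75. ] mid y 63.525743268932246 len 33.42316444353281 z69 mid 64.78826927860004
bar +y top edge [489.3  73.6  85. ] [530.4  73.7  85. ] [679.2  70.4  85. ] yaw -0.01668712088829942
ends [486.6  64.3  85. ] [685.2  61.3  85. ] 585.9284758295653 198.61973183714315
holes [[500.5, 5.4, 20.0], [503.7, 216.0, 20.0], [670.7, 2.8, 20.0]]
base ctr [587.2 109.4  20. ] yaw -0.015541532472206462 -0.015071978652736892
```

Run:
```python
from h import *
print(manip.close_job()); print(manip.state()['time'])
```

```text
the job is handed in; nothing more can be done
None
the job is handed in; nothing more can be done
```

I set the crosshead to the index and laid the orange bar on the rollers, then handed the job in at about 51 s, with the gripper open and clear of everything.

**Crosshead setting:**
- I wound the wheel about 2.9 turns counter-clockwise. The pointer was then about 6.5 mm above the index, and half a turn is 5 mm.
- I then wound it down in two stages, 300° and 17°, so the last movement was downwards.
- The last close wrist view puts the pointer about 0.3 mm above the index. Each reading is good to about 0.5 mm.
- The index stayed at the same height (about 176 mm) in the views I measured.

**Orange bar:**
- I picked the rack bar because it is the smallest of the three orange ones: about 199 mm long, against about 275 mm for the other two.
- I took it from the rack, set it on the bench, re-gripped it by one end and lowered it onto the rollers until I felt about 3.5 N of contact, then let go.
- In the final view it lies flat, within 0.6 mm of centre along its length and within 0.002 rad of square.
- Across the rollers my checks disagreed slightly. The bar sits 0.5–2 mm towards the open side, and I left it there.
- The nose is about 20 mm above the bar by calculation from the pointer height; I did not see the gap directly.

**Two slips along the way:** one move call was refused because a field was missing, and nothing moved. An early move also pushed the wrist joint to its range limit and tilted the tool by about 3.5°. I corrected the tilt before touching anything.

**Other things:** the grey bar was still in its pocket in the last picture. The arm did not go near the caliper or the bottle.

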